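Seat a timber blank in a leaf drilling jig by feel, then close the leaf on it

TASK

Load the drilling jig: set the timber blank in the nest between the wooden fences and the brass spring jaws and press it down, gently but past the drag of the jaws, until you can feel that it sits fully down on the steel rest; the rest is adjustable and its height is not known. Only then swing the hinged leaf over by its black knob, without forcing it, so that its springs hold the rubber pad down on the blank, and let go. Leave the other things on the bench where they are.

Things in the scene. Friction and masses are not known exactly. Their poses are not given: they have to be found in the camera images.
- blank: The workpiece: planed timber block, 45 (x) x 160 (y, its length) x 30 mm (z), 0.11 to 0.23 kg, loose, at first flat on the bench left of the jig. Origin: centre of its underside, z up. Either end may point to the hinge. Pushing it into the nest takes up to 9 N over the jaws' bevels, then 1 to 5 N of steady drag; on the rest the force climbs steeply. Over 30 N on the rest bruises it.
- jig: Leaf drilling jig fixed to the bench: plywood base 290 (x) x 150 (y) x 18 mm. Origin: centre of the base's underside; x runs along the nest towards the hinge end, z up. The blank goes in lengthwise along x. Fences and jaws stand 55 mm before and behind the nest's middle; between them both sides are open over 65 mm down to the base, for fingers that hold the blank across its width.
- nest (a point): Middle of the nest on top of the base plate, 18 mm above the bench, in the jig's frame at x = -25 mm, y = 0. The seated blank's origin is above this point by the height of the rest. End stops 83 mm before and behind it (3 mm play at each end of the blank) are bevelled like the fences.
- fence (a point): Foot of the wooden fence face, at jig x = -25 mm, y = +22.5 mm. Two dark fence blocks stand on this (+y) side, upright from the base to 40 mm above the bench, then bevelled back by 3 mm up to their tops at 48 mm.
- jaws (a point): Middle between the two brass spring jaws, on the -y side, at jig x = -25 mm, y = -20 mm: the line of their upright faces, which the blank must push back by 2.5 mm. Upright to 39 mm above the bench, bevelled back by 5 mm up to 53 mm. A blank set at jig y = -1 to +1 mm enters freely until its underside is about 46 mm above the bench, then seems to sit: it is still 12 to 26 mm short, and later stays wherever the push stops.
- rest: Thin steel strip in the floor of the nest that carries the adjustable steel rest bar, 120 x 20 mm. Origin and axes: as the jig's. The bar's top, on which the blank must sit, is set somewhere from 20 to 34 mm above the bench; the setting is not reported and this pose does not change with it. When a push of about 15 N moves the blank no further, it sits on the bar.
- leaf (a joint): Angle of the hinged leaf (aluminium bar 34 mm wide, 10 mm thick), rad: 0 = open against its stop, standing nearly upright (86 degrees); grows as it is swung shut; 1.5 = level over the blank. On a seated blank it shuts to between 1.43 and 1.57. A tension spring across the hinge holds it open below about 0.4 and pulls it shut above about 0.6, pressing with about 4 N; the swing is damped. It takes up to 4 N at the knob.
- leaf_hinge (a point): Point on the hinge axis, in the jig's frame at x = +95 mm, y = 0, 71 mm above the bench; the axis is the jig's y.
- leaf_knob (a point): Centre of the black ball knob, 26 mm wide, on an 8 mm stem: 145 mm out from the hinge along the leaf and 42 mm above the leaf's middle plane. Shut: 113 mm above the bench at jig x = -50 mm, stem upright below it. Open: 219 mm above the bench at jig x = +127 mm, stem level. It can be pinched from above across the jig's y at any angle and turns between the fingers.
- pad: Rubber pad, 20 mm wide, under the leaf, 120 mm out from the hinge, its face 14 mm below the leaf's middle plane; it comes down on the middle of the blank. Origin: on the hinge axis; the axes turn with the leaf.
- glue_pot: Bystander: white glue pot, to be left alone.
- tape_roll: Bystander: roll of masking tape, to be left alone.

How it is judged (in metres and radians):
On the way, in this order (a step that is already met when the one before it is completed fails the run):
1. the blank sits fully down on the rest, square in the nest, while the leaf is still open (contact force between blank and rest above 0.4 N and value of joint leaf below 0.6 rad and horizontal distance between blank and nest below 0.008 m and angle between the y axis of blank and the x axis of jig, either way round below 0.06 rad and angle between blank's own z axis and vertical below 0.035 rad), for 0.2 s.
2. the leaf is shut with its pad on the blank (value of joint leaf above 1.42 rad and contact force between pad and blank above 1.5 N), for 0.2 s.
At the end, for the whole second after the job is handed in: The leaf is shut (above 1.42 rad) with its pad pressing the blank by more than 1.5 N; the blank bears on the rest with more than 1.5 N, within 8 mm of the nest's middle, square to the nest within 0.06 rad, level within 0.035 rad, at rest (all of step 2 and contact force between blank and rest above 1.5 N and horizontal distance between blank and nest below 0.008 m and angle between the y axis of blank and the x axis of jig, either way round below 0.06 rad and angle between blank's own z axis and vertical below 0.035 rad and linear speed of blank below 0.01 m/s); the robot touches nothing.
It fails at once if the blank is pressed on the rest with more than 30 N (contact force between blank and rest above 30 N).
It fails at once if the pad is forced or slammed on the blank with more than 30 N (contact force between pad and blank above 30 N).
It fails at once if the white glue pot is moved by more than 30 mm (distance of glue_pot from where it was at the start of the episode above 0.03 m).
It fails at once if the roll of masking tape is moved by more than 30 mm (distance of tape_roll from where it was at the start of the episode above 0.03 m).
It also fails if it takes over 64 s, if anything falls off the work surface, if the arm or the gripper's body presses on something with over 40 N, if the wrist force passes 120 N, or if a joint passes its speed limit or range.

ROBOT

A 6-joint arm with a two-finger parallel gripper is mounted at the origin on a cart in front of the work surface, level with it; the furniture and walls round the work are solid. World frame = base frame: x ahead of the robot, y to its left, z up, the work surface at z = 0. Lengths are in mm, angles in rad, forces in N, time in s.
With the tool pointing down it reaches from about 350 to 875 mm from the base axis. Payload 4.2 kg.
Tool frame: the origin (TCP) lies between the finger pads; the fingertips stand 17 mm ahead of it and the grasp point (between the pads) lies 2 mm behind it (nose_length is the distance from the TCP to the fingertips, in mm); z points along the fingers, y is the direction in which the jaws open and shut (so a half turn about z gives the same grasp; the last joint's range is limited). The gripper opens to 85 mm and grips with 20 to 120 N. Pads are 22 mm wide; open, the fingers measure 114 mm over their backs; the gripper's body (76 mm by 85 mm) begins 54 mm behind the grasp point. The pads swing forward as they close: fully open they stand 13 mm farther back than shut.
Start: joints at [1.5, 0.385, 0.008, 0, -1.194, -0.259], TCP at [202.376, 591.306, 216.012] pointing down, gripper open.
Joint ranges: [-3.14, 3.14], [-1.21, 2.06], [-1.07, 1.41], [-3.16, 2.05], [-2.99, -0.16], [-3.1, 3.1]. Speed limits (rad/s): [2.79, 2.79, 3.14, 3.14, 3.14, 3.14].

INTERFACE

Orientations are given as a unit quaternion [x, y, z, w].
In Python, from bench import * gives the robot as it stands.
- The arm moves only by the tool jog_arm, never from a script. Its argument "increments" is a list of rows, each a list of 4 numbers: the shift along the tool's x, y, z in m, then the turn about the tool's z in degrees. A call has 1 to 10 rows; each row is the pose to reach, as a shift and turn from the pose measured when the call began, along the tool's axes at that moment; what a row does not reach only later rows make up. A row lasts 1/8 s, in which the tool goes at most 62.5 mm and 10.7 degrees, less where a joint would pass 70% of its speed; a pose out of reach is approached as far as the arm can. A call with a gripper value outside its range is refused whole. "hand" is the gripper's target within -1 to 1 (fully open at 1, half-way at 0, shut at -1), set as the call begins (left out, the last holds). The fingers move at their own pace and stop on an object; the grip force is fixed at half the most. Time passes only in rows, so rows that repeat a pose let the fingers close. It gives the time, the measured TCP pose, the force and the opening at its end, in the units of the state.
- read_state(): the state, without advancing time (a new reading comes with each control period).
- get_image(name): name is "scene" or "top" or "wrist"; returns the picture (480x640x3 uint8, red, green, blue); there is no depth.
- calibration(name): a dict with "fx", "fy", "cx", "cy" (pixels), "position" and "rotation" of the camera in the world; the wrist camera has in their place "hand_eye" (4x4, takes a point from camera to tool coordinates, whose origin is the TCP and whose axes are the flange's). Camera axes: x right, y up, looking along -z (the intrinsics and any distortion apply to the point x, -y, -z); pixel columns grow to the right and rows downward; lengths in mm; the calibration is good to about 2 mm. A picture is of the moment at which its call begins: read the wrist's pose just before it. calibration takes no time and is no camera call.
- job_done(): hands the job in, once; it reports no verdict.
The state is a dict: "clock": time; "joints": joint angles; "joint_vel": joint speeds; "joint_efforts": joint torques, N m; "position": TCP position; "ee_rot": TCP orientation; "contact_force": force on the tool from outside, world axes, zero at the start; "wrist_torque": the same for the moment, N m; "gripper_width": finger opening in mm.
Only numpy, scipy, OpenCV 4.12 (cv2) and the standard library are available. Lean on these libraries where they do the work, as an engineer would, in place of code of your own. Each camera call takes 0.05 s, during which the arm holds its last target.

## Working session

There is one attempt and no reset: what is moved stays moved. The work goes in short steps, Python scripts to look and compute and a tool call to move; the robot and the scene stay as the last step left them, time stands still between calls to the robot, and variables do not carry over. Pictures are saved under pics/ and viewed, and the job is handed in when it is done.

Besides the shell and the picture viewer there is one more tool, called after ">>>" as name(argument=value, ...) on one line, values as JSON. jog_arm: Moves the arm, as the interface text tells. Its arguments: {"type":"object","properties":{"increments":{"type":"array"},"hand":{"type":"number"}},"required":["increments"]}

```bash
mkdir -p pics; ls
cat > h.py <<'E'
from bench import *
import numpy as np, cv2
def save(n,f):
    im=get_image(n); cv2.imwrite('pics/'+f,im[:,:,::-1]); return im
E
python3 - <<'E'
from h import *
s=read_state(); print(s)
for n in('scene','top','wrist'):
    print(n,calibration(n)); save(n,n+'0.png')
E
```

```text
pics
{'clock': 0.0, 'joints': array([ 1.49958856e+00,  3.85551387e-01,  6.63579922e-03, -4.85632850e-04,
       -1.19397937e+00, -2.58627241e-01]), 'joint_vel': array([-3.69030268e-04, -9.42275912e-05,  1.28546399e-03,  9.52664917e-04,
        8.56387370e-04,  1.14595405e-03]), 'joint_efforts': array([ 5.57664771e-04, -3.92289805e+01,  1.88404351e+01,  4.18628320e+00,
       -4.53982342e-03,  8.06249062e-06]), 'position': array([202.20133238, 590.74754483, 214.93061199]), 'ee_rot': array([ 9.86416623e-01, -1.64259227e-01, -1.26509356e-04,  1.06582853e-03]), 'contact_force': array([ 0.4399929 , -0.49399027, -1.01688886]), 'wrist_torque': array([0.00846204, 0.0088628 , 0.00414757]), 'gripper_width': 85.82510529934598}
scene {'fx': 489.2640931702916, 'fy': 489.2640931702916, 'cx': 318.0695845681465, 'cy': 240.36677524295064, 'position': array([-275.4199917 , -744.70656554,  766.72598646]), 'rotation': array([ 0.42713993, -0.22323726, -0.4274132 ,  0.76487552])}
top {'fx': 578.5239119905419, 'fy': 578.5239119905419, 'cx': 322.8592701401728, 'cy': 233.97020601206836, 'position': array([ 355.8202482 , -237.65941439, 1233.70741298]), 'rotation': array([-0.06524298,  0.05128835,  0.71052053, -0.69876565])}
wrist {'fx': 358.97858067683796, 'fy': 358.97858067683796, 'cx': 327.6963203307018, 'cy': 243.5426926501029, 'hand_eye': array([[-1.03382568e-04,  9.47204620e-01,  3.20629689e-01,
         8.11771401e+01],
       [ 9.99999521e-01,  4.10146939e-04, -8.89220702e-04,
         8.50464654e-01],
       [-9.73779243e-04,  3.20629443e-01, -9.47204208e-01,
        -1.58613379e+02],
       [ 0.00000000e+00,  0.00000000e+00,  0.00000000e+00,
         1.00000000e+00]])}
```

View pics/scene0.png

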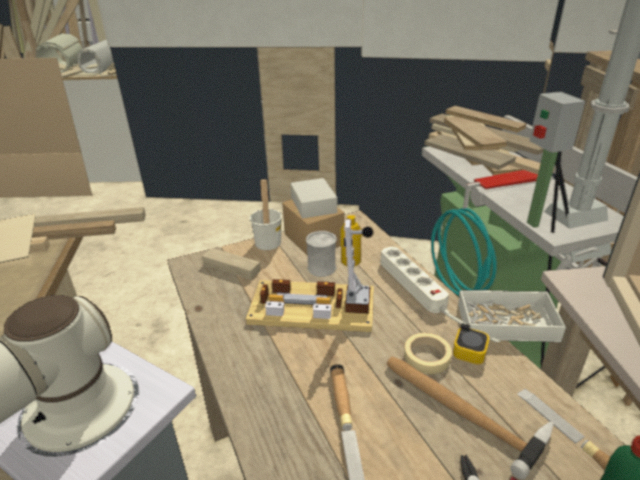

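View pics/top0.png

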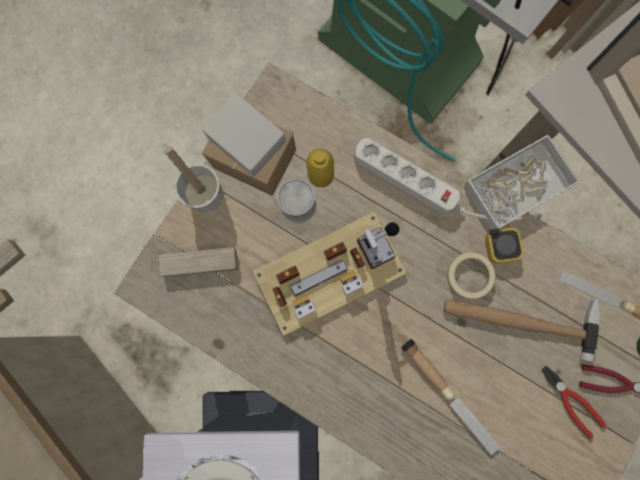

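View pics/wrist0.png

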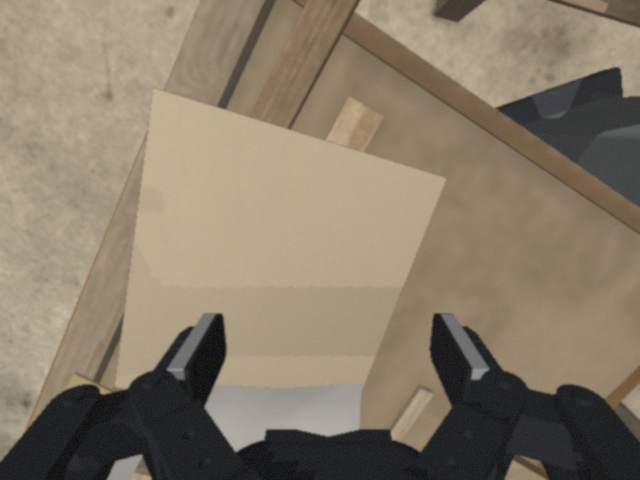

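The scene view shows the blank at about (230,262) and the jig at (312,305), with the leaf upright. In the top view the blank is at about (197,262), the jig base corners are near (255,270), (374,213), (406,272) and (284,333), and the knob is at (392,229). The wrist camera sees only another table. I'll zoom in for corner pixels.

```bash
cat >> h.py <<'E'
from scipy.spatial.transform import Rotation as R
def cam(n,pose=None):
    c=calibration(n)
    if n!='wrist': return c,R.from_quat(c['rotation']).as_matrix(),np.array(c['position'])
    p,q=pose; T=c['hand_eye']; Rt=R.from_quat(q).as_matrix()
    return c,Rt@T[:3,:3],Rt@T[:3,3]+p
def ray(n,uv,pose=None):
    c,M,o=cam(n,pose); d=np.array([(uv[0]-c['cx'])/c['fx'],-(uv[1]-c['cy'])/c['fy'],-1]); return o,M@d
def onz(n,uv,z,pose=None):
    o,d=ray(n,uv,pose); return o+d*(z-o[2])/d[2]
def proj(n,P,pose=None):
    c,M,o=cam(n,pose); p=(np.asarray(P)-o)@M; return np.stack([c['cx']+c['fx']*p[...,0]/-p[...,2],c['cy']-c['fy']*p[...,1]/-p[...,2]],-1)
def tri(obs):
    A=np.zeros((3,3));b=np.zeros(3)
    for n,uv,pose in obs:
        o,d=ray(n,uv,pose); d=d/np.linalg.norm(d); Q=np.eye(3)-np.outer(d,d);A+=Q;b+=Q@o
    return np.linalg.solve(A,b)
E
python3 - <<'E'
from h import *
im=cv2.imread('pics/top0.png');
cv2.imwrite('pics/t_a.png',cv2.resize(im[200:350,150:420],None,fx=2.96,fy=2.96,interpolation=cv2.INTER_CUBIC))
im=cv2.imread('pics/scene0.png');
cv2.imwrite('pics/s_a.png',cv2.resize(im[210:340,190:390],None,fx=4,fy=4,interpolation=cv2.INTER_CUBIC))
for uv in[(255,270),(374,213),(406,272),(284,333)]: print(onz('top',uv,18))
for uv in[(160,262),(235,262),(197,262)]: print(onz('top',uv,30))
E
```

```text
[483.89816358 -70.48035375  18.        ]
[ 601.92287621 -325.21315097   18.        ]
[ 474.23691801 -388.61098804   18.        ]
[ 351.69749031 -131.36996358   18.        ]
[502.9684902  128.46663235  30.        ]
[500.21098326 -29.95784073  30.        ]
[501.60622069  50.20143333  30.        ]
```

View pics/t_a.png

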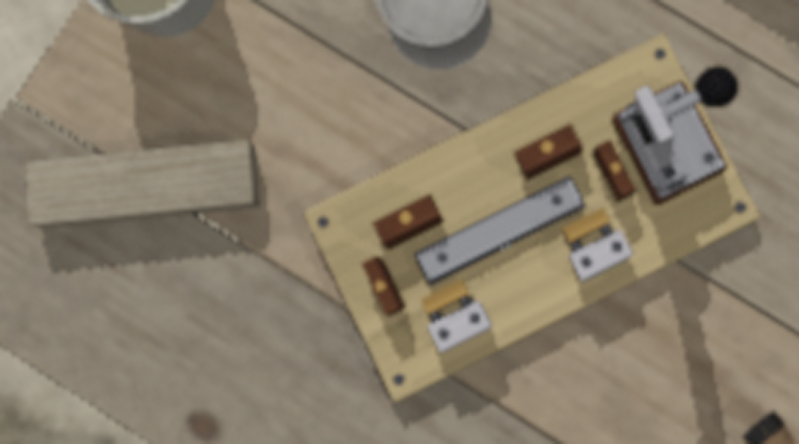

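View pics/s_a.png

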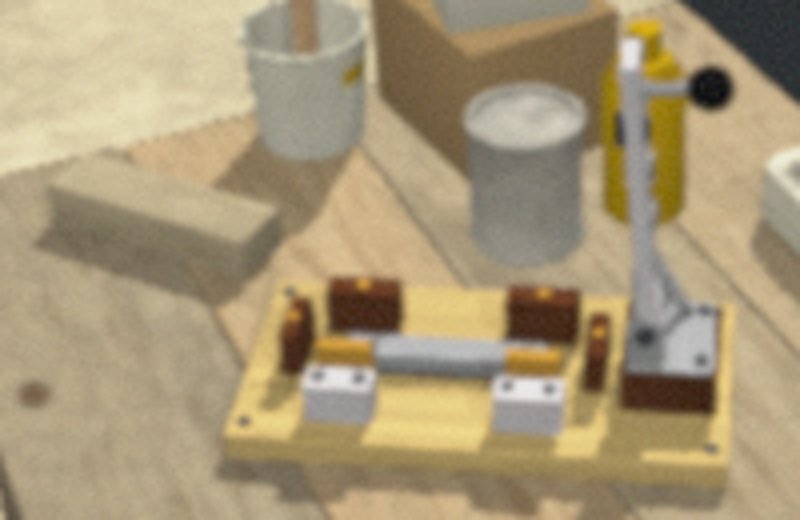

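```bash
cat > fit.py <<'E'
from h import *
from scipy.optimize import least_squares
def rect(l,w,z,sx=1): return np.array([[-l/2,w/2,z],[l/2,w/2,z],[l/2,-w/2,z],[-l/2,-w/2,z]])
def fit(model_obs,x0):
    # model_obs: list (cam,pose,pts3 in body,uv); params x,y,z,yaw
    def f(p):
        Rz=R.from_euler('z',p[3]).as_matrix(); r=[]
        for n,pose,P,uv in model_obs: r.append((proj(n,np.asarray(P)@Rz.T+p[:3],pose)-uv).ravel())
        return np.concatenate(r)
    s=least_squares(f,x0,x_scale=[100,100,100,1],loss='soft_l1'); return s.x,f(s.x).reshape(-1,2)
E
python3 - <<'E'
from fit import *
T=lambda a:np.array(a)/2.96+[150,200]
S=lambda a:np.array(a)/4.+[190,210]
jt=T([(306,213),(664,36),(759,215),(394,402)]); js=S([(276,285),(737,303),(726,468),(225,440)])
P=rect(290,150,18)
for obs in([('top',None,P,jt)],[('scene',None,P,js)],[('top',None,P,jt),('scene',None,P,js)]):
    p,r=fit(obs,[478,-229,0,-1.13]); print(p.round(3)); print(r.round(1).tolist())
print('knob',tri([('top',T((717,87)),None),('scene',S((711,89)),None)]))
bt=T([(25,163),(247,141),(253,204),(35,224)]);bs=S([(115,152),(283,210),(240,247),(50,190)])
P=rect(160,45,30)
for obs in([('top',None,P,bt)],[('scene',None,P,bs)],[('top',None,P,bt),('scene',None,P,bs)]):
    p,r=fit(obs,[500,50,0,-1.57]); print(p.round(3)); print(r.round(1).tolist())
E
```

```text
[ 476.685 -227.895  -12.208   -1.122]
[[-0.3, -0.2], [-0.4, -0.4], [0.1, 1.0], [0.6, -0.2]]
[ 479.729 -228.258   -7.291   -1.113]
[[0.4, -0.4], [-1.2, 0.3], [0.8, 0.0], [-0.3, 0.1]]
[ 476.942 -228.592   -5.5     -1.119]
[[-0.4, -0.3], [-0.1, -1.3], [0.8, 0.3], [0.9, -0.1], [0.0, -0.6], [-1.4, 0.6], [0.2, 0.4], [-1.1, -0.0]]
knob [ 531.93228057 -343.23225865  216.03776766]
[504.551  54.56  -20.662  -1.489]
[[1.1, 0.0], [0.3, 0.1], [-0.2, -0.4], [-1.2, 0.3]]
[519.706  59.925 -18.735  -1.521]
[[-4.5, 0.2], [-0.3, 0.6], [0.5, 0.1], [1.2, -1.4]]
[503.656  49.895  -6.255  -1.492]
[[1.3, -0.6], [1.3, -0.4], [0.8, -0.6], [-1.1, -0.1], [-7.1, 0.5], [-1.2, 0.4], [-0.1, 0.1], [-1.3, -0.8]]
```

```bash
cat > go.py <<'E'
from h import *
import sys
def info(): 
    s=read_state(); Rm=R.from_quat(s['ee_rot']).as_matrix(); return s,Rm
def go(x,y,z,yaw):
    s,Rm=info(); d=(np.array([x,y,z])-s['position'])@Rm/1000
    y0=np.arctan2(Rm[1,0],Rm[0,0]); t=-np.degrees(yaw-y0); t=(t+180)%360-180
    print('pos',s['position'].round(1),'yaw',round(y0,3),'shift',d.round(4),'turn',round(t,1),'tilt',Rm[:,2].round(3),'q',s['joints'].round(2),'t',s['clock'],'F',s['contact_force'].round(2))
if __name__=='__main__': go(*map(float,sys.argv[1:5]))
E
python3 go.py 500 50 250 1.65
```

```text
pos [202.2 590.9 215.2] yaw -0.33 shift [ 0.4569  0.4153 -0.0341] turn -113.4 tilt [-0.    -0.002 -1.   ] q [ 1.5   0.39  0.01 -0.   -1.19 -0.26] t 0.15 F [0.78 0.16 0.68]
```

>>> jog_arm(increments=[[0.04,0.035,0,10],[0.08,0.075,-0.005,20],[0.12,0.115,-0.01,30],[0.165,0.155,-0.015,40],[0.21,0.195,-0.02,50],[0.255,0.235,-0.025,60],[0.3,0.275,-0.03,70],[0.34,0.315,-0.035,80],[0.38,0.355,-0.035,90],[0.42,0.39,-0.035,100]], hand=1)

```text
clock: 1.4
position: [473.6, 84.0, 251.0]
ee_rot: [-0.506, 0.863, -0.001, -0.0]
contact_force: [1.0, 1.0, 0.1]
gripper_width: 85.7
```

```bash
python3 go.py 500 50 250 1.65
```

```text
pos [473.6  84.  251. ] yaw -2.081 shift [ 0.0168 -0.0397  0.0011] turn 146.2 tilt [-0.    -0.001 -1.   ] q [ 0.52  0.11 -0.27  0.   -1.19 -1.03] t 1.4 F [0.96 1.01 0.14]
```

```bash
python3 go.py 495 45 230 -1.49
```

```text
pos [473.6  84.  251. ] yaw -2.081 shift [ 0.0236 -0.0377  0.0211] turn -33.9 tilt [-0.    -0.001 -1.   ] q [ 0.52  0.11 -0.27  0.   -1.19 -1.03] t 1.4 F [0.96 1.01 0.14]
```

>>> jog_arm(increments=[[0.006,-0.01,0.005,-9],[0.012,-0.019,0.01,-18],[0.018,-0.028,0.015,-27],[0.024,-0.038,0.021,-34],[0.024,-0.038,0.021,-34],[0.024,-0.038,0.021,-34]], hand=1)

```text
clock: 2.15
position: [494.9, 44.7, 230.1]
ee_rot: [0.735, -0.678, 0.0, 0.001]
contact_force: [0.4, 0.6, 1.1]
gripper_width: 85.6
```

Run:
```python
from h import *
s=read_state(); print(s['position'],s['ee_rot'].tolist(),s['joint_vel'].round(3)); save('wrist','w1.png')
```

```text
[494.92006392  44.67850902 230.14507446] [0.7352650552399103, -0.677779404772933, 0.0003537459979595587, 0.0005018689765801679] [ 0.005 -0.003  0.003 -0.    -0.001  0.009]
```

View pics/w1.png

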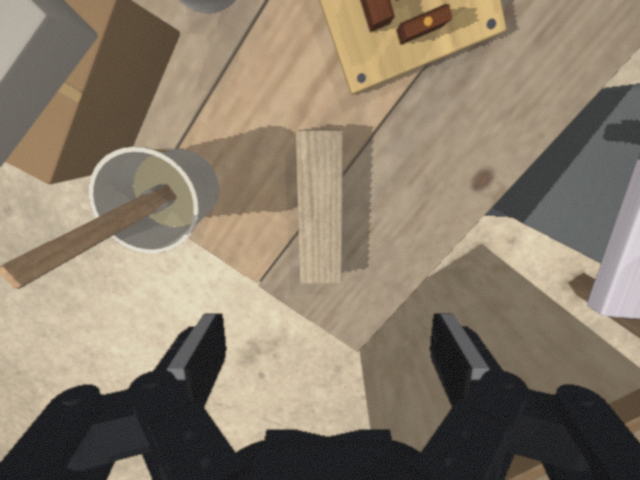

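The wrist view shows the blank's top face with corners near (297,131), (341,131), (340,284) and (301,283). The glue pot is on the left at (150,200), and the jig's corner is at the top.

```bash
cat > poses.py <<'E'
import numpy as np
W1=(np.array([494.92006392,44.67850902,230.14507446]),[0.7352650552399103,-0.677779404772933,0.0003537459979595587,0.0005018689765801679])
E
python3 - <<'E'
from fit import *; from poses import *
im=cv2.imread('pics/w1.png')
cv2.imwrite('pics/w1c.png',cv2.resize(im[115:305,260:400],None,fx=3,fy=3,interpolation=cv2.INTER_CUBIC))
w=np.array([(297,131),(341,131),(340,284),(301,283)],float)
for uv in w: print(onz('wrist',uv,30,W1).round(1))
P=rect(160,45,30)[[1,2,3,0]]  # long axis -y : +x end is up
p,r=fit([('wrist',W1,P,w)],[500,50,0,-1.5]);print(p.round(3),r.round(1).tolist())
for z in(0,40,80): print('pot',onz('top',(198,188),z).round(0),[onz('top',(u,188),z).round(0) for u in (177,220)], onz('wrist',(215,210),z,W1).round(0))
E
```

```text
[528.4 -28.1  30. ]
[486.5 -31.5  30. ]
[472.8 127.9  30. ]
[515.4 130.1  30. ]
[500.739  50.127  -2.627  -1.489] [[-1.2, 0.2], [1.6, 0.2], [0.8, -0.8], [-1.0, 0.2]]
pot [669.  59.   0.] [array([670., 105.,   0.]), array([668.,  10.,   0.])] [617.  63.   0.]
pot [659.  49.  40.] [array([660.,  94.,  40.]), array([658.,   2.,  40.])] [605.  53.  40.]
pot [649.  39.  80.] [array([650.,  83.,  80.]), array([648.,  -6.,  80.])] [593.  43.  80.]
```

View pics/w1c.png

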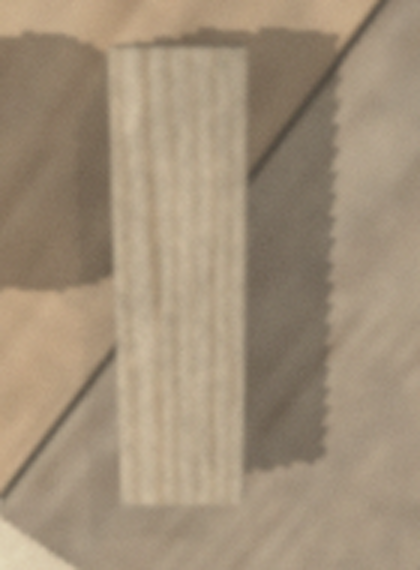

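```bash
python3 go.py 500.7 50.1 21 -1.489
```

```text
pos [494.9  44.8 230.3] yaw -1.489 shift [-0.005  -0.0062  0.2093] turn 0.0 tilt [ 0.    -0.001 -1.   ] q [ 0.42  0.15 -0.27  0.   -1.14 -0.34] t 2.2 F [-0.03  1.16 -0.31]
```

>>> jog_arm(increments=[[-0.003,-0.004,0.045,0],[-0.005,-0.006,0.095,0],[-0.005,-0.006,0.145,0],[-0.005,-0.006,0.18,0],[-0.005,-0.006,0.2,0],[-0.005,-0.006,0.209,0],[-0.005,-0.006,0.209,0],[-0.005,-0.006,0.209,0]])

```text
clock: 3.2
position: [501.4, 50.5, 22.3]
ee_rot: [0.736, -0.677, 0.001, -0.001]
contact_force: [0.0, -0.4, 1.4]
gripper_width: 85.3
```

```bash
python3 - <<'E'
from h import *
save('wrist','w2.png')
E
python3 go.py 500.7 50.1 21 -1.489
```

```text
pos [501.3  50.4  22.4] yaw -1.489 shift [0.0003 0.0007 0.0014] turn 0.0 tilt [ 0.002 -0.    -1.   ] q [ 0.42  0.42 -0.53  0.   -0.62 -0.34] t 3.25 F [-0.77 -0.56 -0.36]
```

View pics/w2.png

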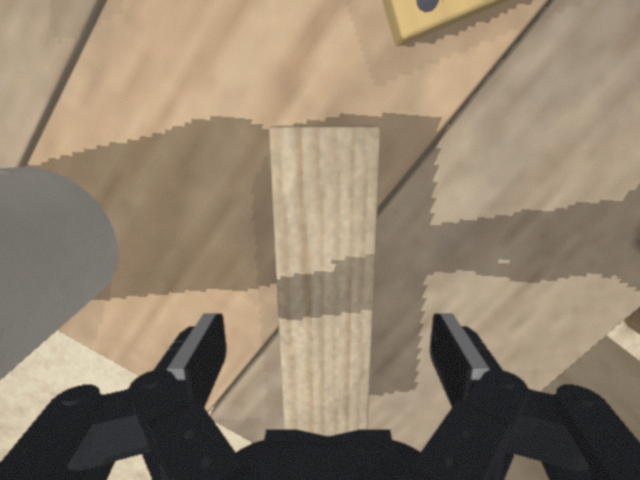

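The blank lies centred between the open fingers, with its edges at columns 277 to 372 and the finger midpoint at 327. Closing the gripper.

>>> jog_arm(increments=[[0,0,0,0],[0,0,0,0],[0,0,0,0],[0,0,0,0],[0,0,0,0],[0,0,0,0]], hand=-1)

```text
clock: 4.0
position: [501.3, 50.4, 22.3]
ee_rot: [0.736, -0.677, 0.001, -0.001]
contact_force: [-0.8, -0.4, 0.0]
gripper_width: 0.1
```

```bash
python3 go.py 500 0 150 -1.489
```

```text
pos [501.3  50.4  22.3] yaw -1.489 shift [ 0.0502  0.0052 -0.1277] turn 0.0 tilt [ 0.002 -0.    -1.   ] q [ 0.42  0.42 -0.53  0.   -0.62 -0.34] t 4.0 F [-0.83 -0.39  0.04]
```

The opening reads 0.1 mm, so the fingers closed on nothing. I'll look before doing anything else.

Run:
```python
from h import *
save('wrist','w3.png');save('scene','s3.png');save('top','t3.png')
im=cv2.imread('pics/s3.png');
cv2.imwrite('pics/s3c.png',cv2.resize(im[180:340,150:350],None,fx=3.5,fy=3.5,interpolation=cv2.INTER_CUBIC))
```

```text
(no output)
```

View pics/w3.png

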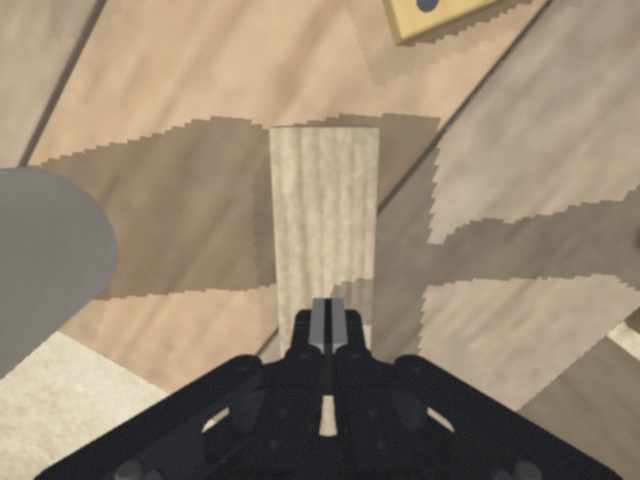

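View pics/s3c.png

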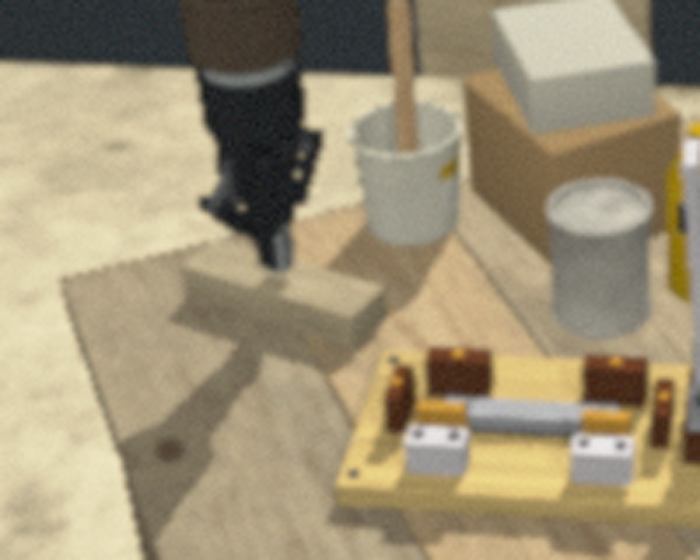

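Run:
```python
from h import *
s=read_state(); ps=(s['position'],s['ee_rot']); Rm=R.from_quat(s['ee_rot']).as_matrix()
print(s['position'],s['gripper_width'])
for z in(-20,-10,0,10,17): print(z,proj('wrist',s['position']+Rm@[0,0,z],ps).round(0), proj('scene',s['position']+Rm@[0,0,z]).round(1),proj('top',s['position']+Rm@[0,0,z]).round(1))
print(150+278/3.5,180+268/3.5)
for z in(0,15,30): print(z,[onz('wrist',uv,z,ps).round(1).tolist() for uv in[(270,127),(379,127)]])
for z in (22,30): print([proj('wrist',[500.7+dx,50.1,z],ps).round(0).tolist() for dx in (-22.5,22.5)])
for y in (-30,130): print([proj('wrist',[500.7+dx,y,30],ps).round(0).tolist() for dx in (-22.5,22.5)])
```

```text
[501.37766792  50.46322569  22.35146909] 0.20202831011007324
-20 [324. 321.] [228.5 254.4] [195.5 261.4]
-10 [324. 310.] [228.9 257.5] [196.6 262. ]
0 [325. 300.] [229.4 260.5] [197.7 262.5]
10 [325. 291.] [229.8 263.6] [198.8 263.1]
17 [325. 285.] [230.2 265.7] [199.6 263.4]
229.42857142857144 256.57142857142856
0 [[534.0, -27.8, 0.0], [481.9, -32.1, 0.0]]
15 [[531.7, -28.1, 15.0], [484.0, -32.1, 15.0]]
30 [[529.5, -28.5, 30.0], [486.0, -32.0, 30.0]]
[[371.0, 302.0], [280.0, 295.0]]
[[373.0, 310.0], [278.0, 303.0]]
[[398.0, 134.0], [286.0, 124.0]]
[[355.0, 440.0], [273.0, 435.0]]
```

Run:
```python
from h import *
im=cv2.imread('pics/t3.png');
cv2.imwrite('pics/t3c.png',cv2.resize(im[150:350,120:320],None,fx=3,fy=3,interpolation=cv2.INTER_CUBIC))
```

```text
(no output)
```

View pics/t3c.png

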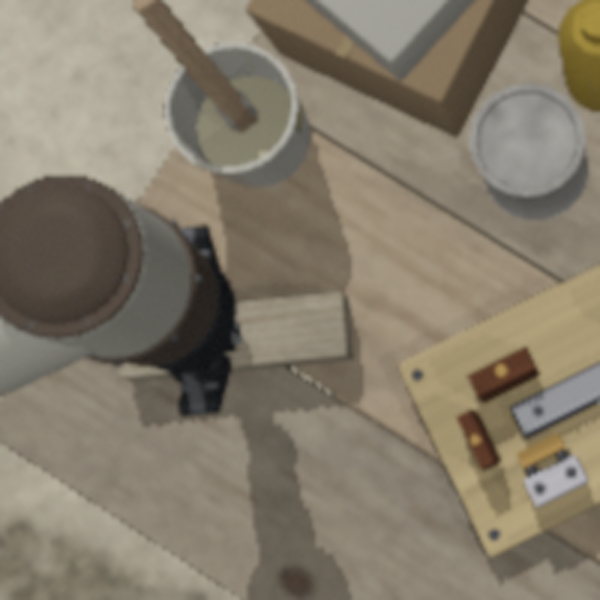

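The shut fingertips passed over the top of the blank, which is undisturbed. They look about 25 mm farther back than the text says, so I'll measure where they really are.

Run:
```python
import bench; print([n for n in dir(bench) if not n.startswith('__')])
from h import *
print(getattr(bench,'nose_length',None))
s=read_state(); ps=(s['position'],s['ee_rot']); Rm=R.from_quat(s['ee_rot']).as_matrix()
for x in (-11,0,11):
  for z in(-20,-10,0,10,17): print(x,z,proj('wrist',s['position']+Rm@[x,0,z],ps).round(0), proj('scene',s['position']+Rm@[x,0,z]).round(1))
im=cv2.imread('pics/s3.png'); cv2.imwrite('pics/s3d.png',cv2.resize(im[220:290,190:270],None,fx=8,fy=8,interpolation=cv2.INTER_CUBIC))
im=cv2.imread('pics/w3.png'); cv2.imwrite('pics/w3d.png',cv2.resize(im[270:400,250:410],None,fx=5,fy=4.5,interpolation=cv2.INTER_CUBIC))
```

```text
['IKError', 'calibration', 'get_image', 'job_done', 'nose_length', 'read_state']
17.0
-11 -20 [324. 343.] [225.1 253.4]
-11 -10 [324. 330.] [225.6 256.5]
-11 0 [325. 319.] [226.1 259.5]
-11 10 [325. 310.] [226.5 262.6]
-11 17 [325. 303.] [226.9 264.7]
0 -20 [324. 321.] [228.5 254.4]
0 -10 [324. 310.] [228.9 257.5]
0 0 [325. 300.] [229.4 260.5]
0 10 [325. 291.] [229.8 263.6]
0 17 [325. 285.] [230.2 265.7]
11 -20 [324. 299.] [231.8 255.4]
11 -10 [324. 288.] [232.3 258.5]
11 0 [324. 279.] [232.7 261.5]
11 10 [325. 271.] [233.2 264.6]
11 17 [325. 266.] [233.5 266.7]
```

View pics/s3d.png

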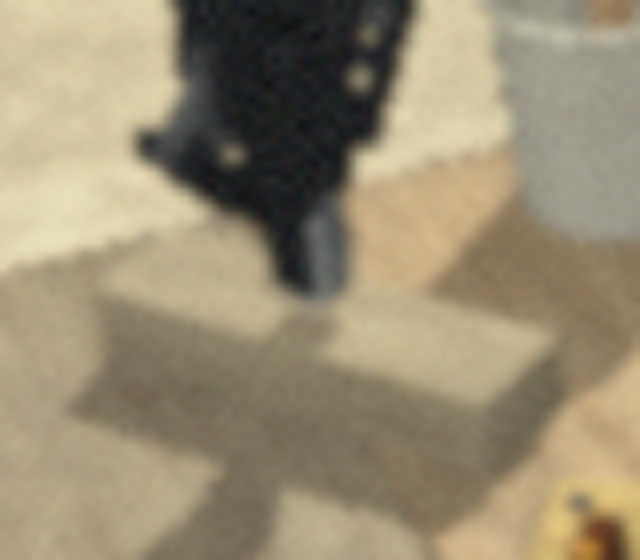

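View pics/w3d.png

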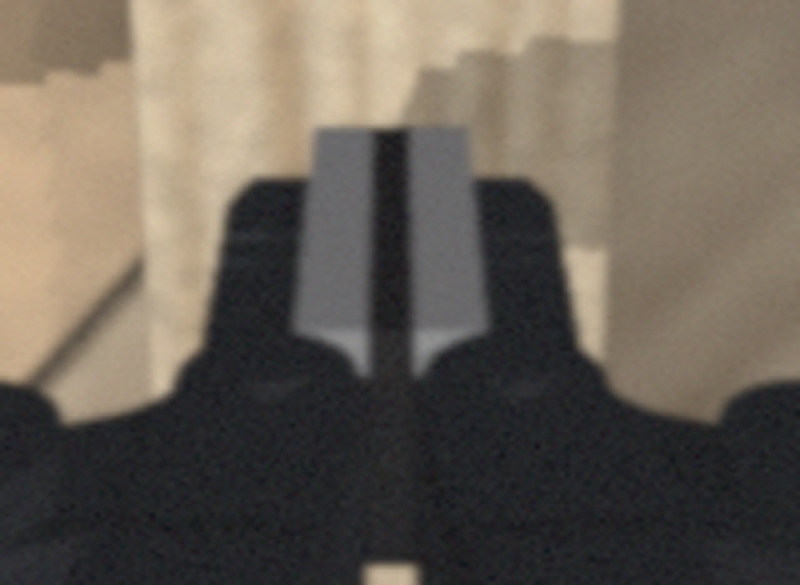

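Both views put the shut tips at about tool z = -15 to -19, not +17: the wrist tip edge is at (328,298) and the scene tip at (231,257). That contradicts the stated nose length, so I'll check it by touching the top of the blank gently with the shut fingers.

>>> jog_arm(increments=[[0,0,0.002,0],[0,0,0.004,0],[0,0,0.004,0]])

```text
clock: 4.53
position: [501.2, 50.3, 18.1]
ee_rot: [0.736, -0.677, 0.001, -0.0]
contact_force: [0.7, 0.0, 0.1]
gripper_width: -0.0
```

>>> jog_arm(increments=[[0,0,0.002,0],[0,0,0.002,0]])

```text
clock: 4.78
position: [501.0, 50.3, 15.9]
ee_rot: [0.736, -0.678, 0.001, -0.0]
contact_force: [-0.5, 0.0, 0.2]
gripper_width: 0.1
```

>>> jog_arm(increments=[[0,0,0.002,0],[0,0,0.002,0]])

```text
clock: 5.03
position: [501.3, 50.4, 14.8]
ee_rot: [0.736, -0.677, 0.001, -0.0]
contact_force: [-1.4, -0.2, 6.7]
gripper_width: -0.1
```

The force rises at a reported TCP z of about 15 mm. The tips are then on the blank's 30 mm top, so the fingertips are really about 15 mm behind the reported TCP and all tool heights shift by about 32 mm. I'll lift, open, and go down to a reported z of -11.

>>> jog_arm(increments=[[0,0,-0.006,0],[0,0,-0.008,0],[0,0,-0.008,0],[0,0,-0.008,0],[0,0,-0.008,0],[0,0,-0.008,0]], hand=1)

```text
clock: 5.78
position: [501.2, 50.4, 22.6]
ee_rot: [0.736, -0.677, 0.001, -0.0]
contact_force: [0.4, 0.2, -1.0]
gripper_width: 85.3
```

```bash
python3 go.py 500.7 50.1 -11 -1.489; python3 -c "
from h import *
print(read_state()['gripper_width']);save('wrist','w4.png')"
```

```text
pos [501.2  50.4  22.6] yaw -1.488 shift [0.0002 0.0006 0.0336] turn 0.0 tilt [ 0.002 -0.001 -1.   ] q [ 0.42  0.42 -0.53  0.   -0.63 -0.34] t 5.775 F [ 0.37  0.16 -0.99]
85.31089779535338
```

View pics/w4.png

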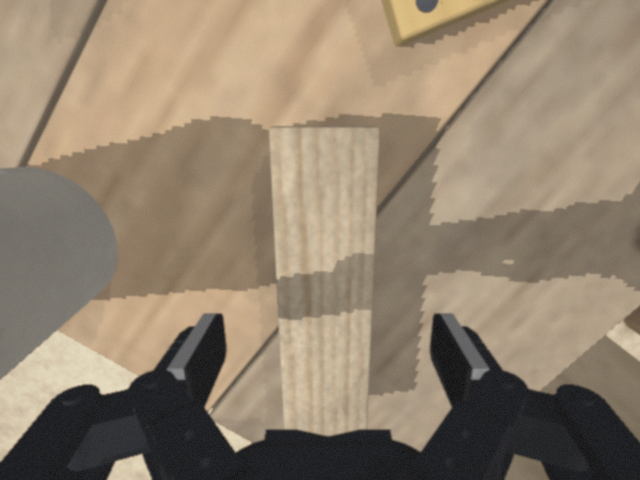

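The blank is still in place between the open fingers, with edges at columns 277 to 372. Lowering with a force check.

>>> jog_arm(increments=[[0,0,0.01,0],[0,0,0.02,0],[0,0,0.028,0],[0,0,0.033,0],[0,0,0.033,0]])

```text
clock: 6.45
position: [501.0, 50.2, -10.9]
ee_rot: [0.736, -0.677, 0.001, 0.0]
contact_force: [-0.7, 0.0, 0.6]
gripper_width: 85.5
```

>>> jog_arm(increments=[[0,0,0,0],[0,0,0,0],[0,0,0,0],[0,0,0,0],[0,0,0,0]], hand=-1)

```text
clock: 7.08
position: [501.9, 50.5, -10.2]
ee_rot: [0.736, -0.677, 0.001, -0.001]
contact_force: [0.6, 0.9, 5.3]
gripper_width: 44.0
```

```bash
python3 go.py 480 0 200 2.02; python3 -c "
from h import *
save('wrist','w5.png')"
```

```text
pos [501.9  50.5 -10.2] yaw -1.488 shift [ 0.0487  0.0254 -0.2102] turn 159.0 tilt [ 0.003 -0.001 -1.   ] q [ 0.42  0.47 -0.55  0.   -0.54 -0.34] t 7.075 F [0.6  0.87 5.31]
```

View pics/w5.png

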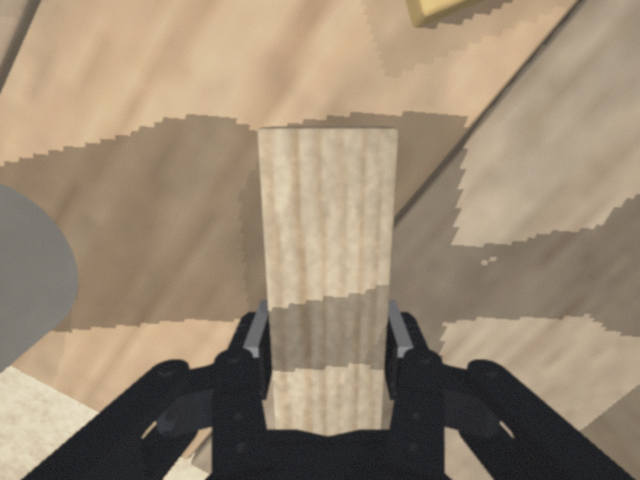

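The blank is gripped, at 44 mm opening, but 5 N upward suggests the tips brush the bench. I'll regrip 4 mm higher to keep clearance above the jig base.

>>> jog_arm(increments=[[0,0,0,0],[0,0,-0.002,0],[0,0,-0.004,0],[0,0,-0.004,0]], hand=0.4)

```text
clock: 7.62
position: [501.8, 50.5, -6.1]
ee_rot: [0.736, -0.677, 0.001, -0.001]
contact_force: [0.3, -0.4, 0.2]
gripper_width: 60.1
```

>>> jog_arm(increments=[[0,0,0,0],[0,0,0,0],[0,0,0,0],[0,0,0,0]], hand=-1)

```text
clock: 8.12
position: [502.1, 50.6, -5.8]
ee_rot: [0.736, -0.677, 0.001, -0.001]
contact_force: [-0.7, 0.8, 5.0]
gripper_width: 44.1
```

```bash
python3 go.py 480 0 200 2.02
```

```text
pos [502.1  50.6  -5.8] yaw -1.488 shift [ 0.0488  0.0256 -0.2059] turn 159.0 tilt [ 0.003 -0.001 -1.   ] q [ 0.42  0.47 -0.55  0.   -0.55 -0.34] t 8.125 F [-0.71  0.81  5.02]
```

The grip is the same, with the blank's underside about 6 mm above the reported TCP. I'll lift and move to a side view of the jig.

```bash
python3 go.py 559 -122 200 -1.12
```

```text
pos [502.1  50.6  -5.8] yaw -1.488 shift [ 0.1769 -0.043  -0.2056] turn -21.1 tilt [ 0.003 -0.001 -1.   ] q [ 0.42  0.47 -0.55  0.   -0.55 -0.34] t 8.125 F [-0.71  0.81  5.02]
```

>>> jog_arm(increments=[[0,0,-0.02,0],[0,0,-0.05,0],[0.01,0,-0.09,-3],[0.04,-0.01,-0.13,-8],[0.08,-0.025,-0.17,-14],[0.12,-0.045,-0.2,-19],[0.15,-0.06,-0.206,-21],[0.17,-0.07,-0.206,-21],[0.176,-0.071,-0.206,-21],[0.176,-0.071,-0.206,-21]])

```text
clock: 9.38
position: [585.8, -118.5, 199.0]
ee_rot: [0.847, -0.532, 0.0, 0.0]
contact_force: [-0.3, 0.5, -2.4]
gripper_width: 43.6
```

```bash
python3 go.py 559 -122 200 -1.12
python3 - <<'E'
from h import *
s=read_state(); print(s['position'].tolist(),s['ee_rot'].tolist(),s['joint_vel'].round(3),s['gripper_width']); save('wrist','w6.png')
E
```

```text
pos [ 585.8 -118.5  199. ] yaw -1.122 shift [-0.0085  0.0257 -0.001 ] turn -0.1 tilt [ 0. -0. -1.] q [ 0.07  0.35 -0.09  0.   -1.13  0.38] t 9.375 F [-0.29  0.47 -2.45]
[585.8487244599527, -118.50634286692825, 199.04315048351694] [0.8467885008590583, -0.5319297219681128, 5.9569973206876454e-05, 4.638116982024682e-05] [ 0.017 -0.013 -0.001  0.    -0.001 -0.001] 43.64012129911628
```

View pics/w6.png

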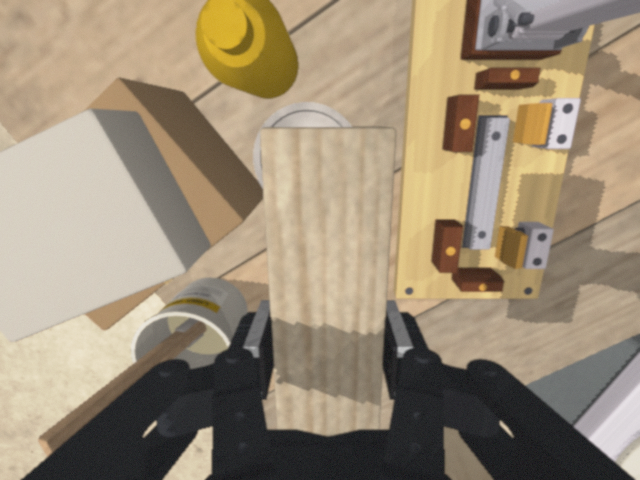

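The view shows the jig in the upper right, with base corners near (397,297) and (540,298), fence blocks at (461,123) and (447,245), jaws at (545,122) and (520,245), and the rest bar at (489,180). Zooming in.

```bash
cat >> poses.py <<'E'
W6=(np.array([585.8487244599527,-118.50634286692825,199.04315048351694]),[0.8467885008590583,-0.5319297219681128,5.9569973206876454e-05,4.638116982024682e-05])
E
python3 - <<'E'
from h import *
im=cv2.imread('pics/w6.png');
cv2.imwrite('pics/w6a.png',cv2.resize(im[200:310,385:560],None,fx=4.5,fy=4.5,interpolation=cv2.INTER_CUBIC))
cv2.imwrite('pics/w6b.png',cv2.resize(im[50:170,395:600],None,fx=3.9,fy=3.9,interpolation=cv2.INTER_CUBIC))
E
```

```text
(no output)
```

View pics/w6a.png

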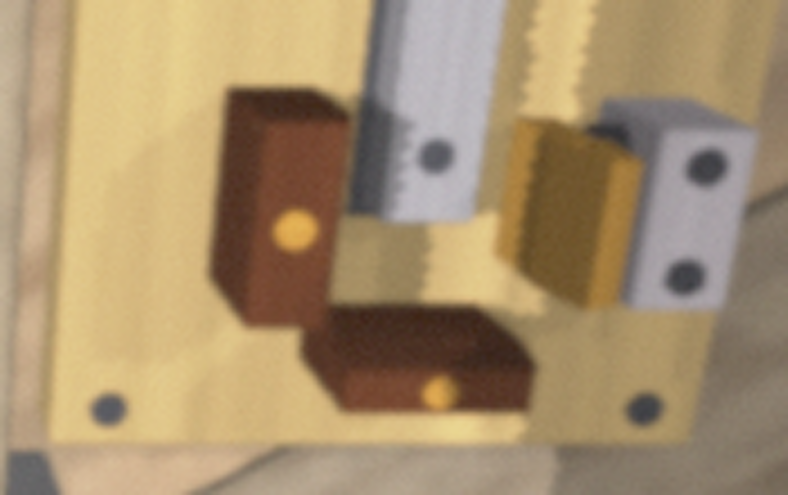

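View pics/w6b.png

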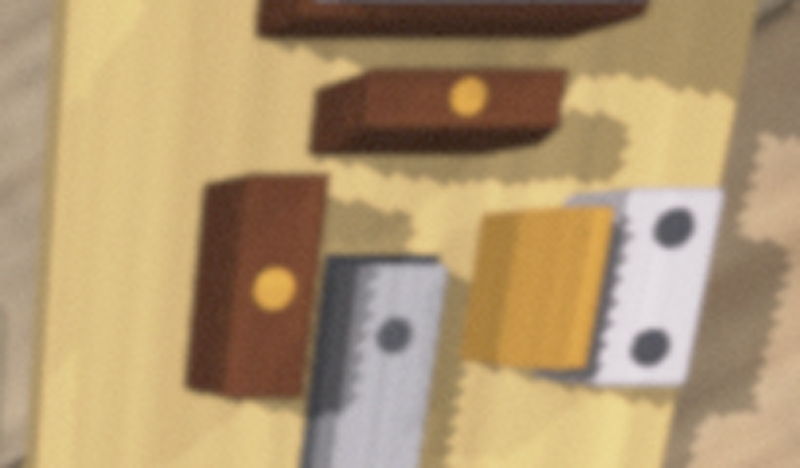

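```bash
cat > jf.py <<'E'
from fit import *; from poses import *
a=lambda p:np.array(p)/4.5+[385,200]
b=lambda p:np.array(p)/3.9+[395,50]
pts=[((-145,75,18),a((50,443))),((-145,-75,18),a((690,443)))]
lines=[(75,18,a((75,0))),(75,18,b((65,0))),(75,18,b((32,440))),(-75,18,b((758,20))),(-75,18,b((667,395)))]
fl=[b((328,175)),b((302,398)),a((350,120)),a((328,322))]
jl=[b((520,215)),b((497,362)),a((0,0))][:2]
def res(p,zz=None):
    c,s=np.cos(p[2]),np.sin(p[2]); Rz=np.array([[c,-s,0],[s,c,0],[0,0,1]]); o=np.array([p[0],p[1],0]); r=[]
    for P,uv in pts: r+=list(((onz('wrist',uv,P[2],W6)-o)@Rz-P)[:2])
    for y,z,uv in lines: r.append(((onz('wrist',uv,z,W6)-o)@Rz)[1]-y)
    return np.array(r)
s=least_squares(res,[477,-228,-1.12],x_scale=[100,100,1]);p=s.x;
if __name__=='__main__':
    print(p.round(3),res(p).round(1))
    c,sn=np.cos(p[2]),np.sin(p[2]); Rz=np.array([[c,-sn,0],[sn,c,0],[0,0,1]]);o=np.array([p[0],p[1],0])
    J=lambda uv,z:((onz('wrist',uv,z,W6)-o)@Rz)
    print('fence top z48',[J(u,48).round(1).tolist() for u in fl])
    print('jaw z39',[J(u,39).round(1).tolist() for u in jl])
    print('strip ctr screws z20..34',[[J(u,z).round(1).tolist() for z in (20,34)] for u in (a((436,157)),b((394,335)))])
    print('end stop near top outer edge z48',J(a((340,410)),48),J(a((530,410)),48))
    print('plate w', np.linalg.norm(onz('wrist',pts[0][1],18,W6)-onz('wrist',pts[1][1],18,W6)))
    nest=o+Rz@[-25,0,0]; print('nest',nest, 'tool->blank far end px z?')
E
python3 jf.py
```

```text
[ 474.966 -229.008   -1.119] [ 0.3 -0.7 -0.3 -0.6  0.1 -0.2  0.9 -1.4  1.8]
fence top z48 [[51.6, 24.9, 48.0], [7.2, 24.6, 48.0], [-57.8, 25.1, 48.0], [-101.4, 24.5, 48.0]]
jaw z39 [[44.2, -20.5, 39.0], [14.1, -20.8, 39.0]]
strip ctr screws z20..34 [[[-74.3, -5.7, 20.0], [-69.9, 0.6, 34.0]], [[19.2, -5.9, 20.0], [19.7, 0.4, 34.0]]]
end stop near top outer edge z48 [-121.64336689   19.69783405   48.        ] [-121.78006533  -20.58910874   48.        ]
plate w 149.91585788424376
nest [ 464.05445622 -206.51486484    0.        ] tool->blank far end px z?
```

Run:
```python
from jf import *
im=cv2.imread('pics/w6.png');cv2.imwrite('pics/w6c.png',cv2.resize(im[115:300,250:410],None,fx=3,fy=3,interpolation=cv2.INTER_CUBIC))
Rm=R.from_quat(W6[1]).as_matrix()
for uv in [(264,128),(395,128),(271.5,300),(385,300)]:
    for tz in(-36,):
        P=onz('wrist',uv,W6[0][2]-tz,W6); print(uv,tz,((P-W6[0])@Rm).round(1))
```

```text
(264, 128) -36 [ 80.4 -19.1 -36. ]
(395, 128) -36 [ 80.4  23.5 -36. ]
(271.5, 300) -36 [ 18.1 -19.8 -36. ]
(385, 300) -36 [ 18.   23.4 -36. ]
```

View pics/w6c.png

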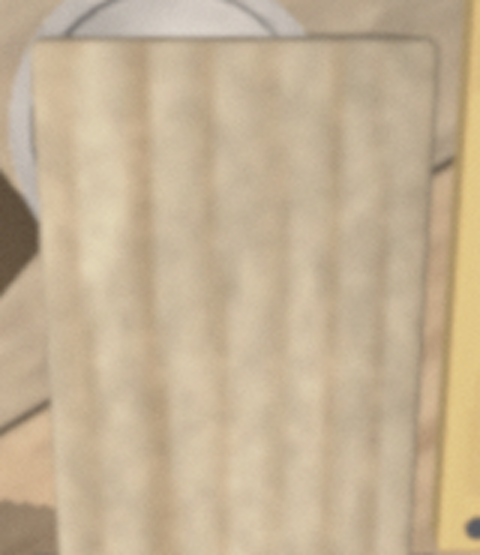

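The jig pose from the wrist view is (475.0, -229.0, -1.119). In tool coordinates the blank and the pads both read about +1.5 mm in y, so the hand-eye has a small lateral bias. A second view after the 180° turn will cancel it.

```bash
python3 go.py 599 -142 199 2.022
```

```text
pos [ 585.9 -118.1  199.5] yaw -1.121 shift [ 0.0272 -0.0014  0.0005] turn 179.9 tilt [ 0.001 -0.    -1.   ] q [ 0.07  0.35 -0.09  0.   -1.13  0.38] t 9.425 F [ 0.54 -0.08 -2.58]
```

>>> jog_arm(increments=[[0.003,-0.001,0,10],[0.006,-0.001,0,20],[0.009,-0.001,0,30],[0.012,-0.001,0,40],[0.015,-0.001,0,50],[0.018,-0.001,0,60],[0.021,-0.001,0,70],[0.024,-0.001,0,80],[0.027,-0.001,0,90],[0.027,-0.001,0,100]])

```text
clock: 10.68
position: [598.1, -140.9, 199.2]
ee_rot: [-0.135, 0.991, 0.0, 0.0]
contact_force: [-0.2, 0.2, -2.8]
gripper_width: 43.4
```

```bash
python3 go.py 599 -142 199 2.022
```

```text
pos [ 598.1 -140.9  199.2] yaw -2.871 shift [-0.0006 -0.0013  0.0002] turn 79.7 tilt [ 0.  0. -1.] q [ 0.03  0.38 -0.04 -0.   -1.15 -1.33] t 10.675 F [-0.23  0.19 -2.81]
```

>>> jog_arm(increments=[[0,0,0,10],[0,0,0,20],[0,0,0,30],[0,0,0,40],[0,0,0,50],[0,0,0,60],[0,0,0,70],[0,0,0,79.7],[0,0,0,79.7],[0,0,0,79.7]])

```text
clock: 11.92
position: [598.0, -140.3, 199.2]
ee_rot: [0.53, 0.848, 0.0, -0.0]
contact_force: [0.2, 0.5, -2.1]
gripper_width: 43.7
```

Run:
```python
from h import *
s=read_state(); print(s['position'].tolist(),s['ee_rot'].tolist(),s['joint_vel'].round(3),s['joints'].round(2)); im=save('wrist','w7.png')
```

```text
[597.9707461840587, -140.29576934221822, 199.21657812275555] [0.5299884530120347, 0.8480048510431748, 5.828657644451006e-05, -9.425406082990594e-05] [-0.005  0.002  0.003  0.001  0.001 -0.01 ] [ 0.03  0.38 -0.05 -0.   -1.15 -2.72]
```

View pics/w7.png

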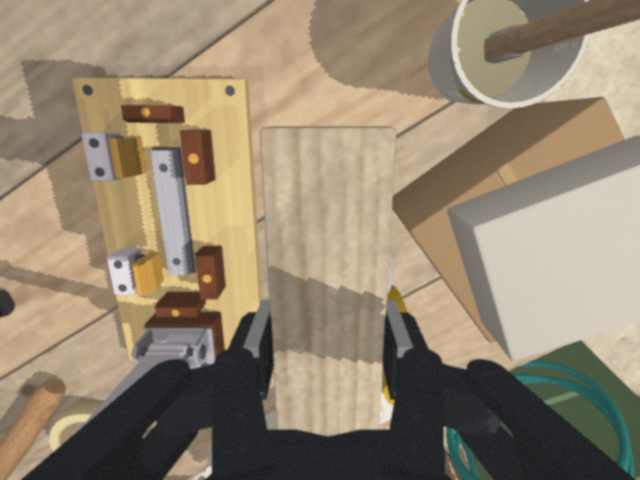

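The jig is on the left, with base corners near (73,80) and (247,80). Zooming in for the same features.

```bash
cat >> poses.py <<'E'
W7=(np.array([597.9707461840587,-140.29576934221822,199.21657812275555]),[0.5299884530120347,0.8480048510431748,5.828657644451006e-05,-9.425406082990594e-05])
E
python3 - <<'E'
from h import *
im=cv2.imread('pics/w7.png');
cv2.imwrite('pics/w7a.png',cv2.resize(im[65:200,60:270],None,fx=3.8,fy=3.8,interpolation=cv2.INTER_CUBIC))
cv2.imwrite('pics/w7b.png',cv2.resize(im[190:340,90:275],None,fx=4,fy=4,interpolation=cv2.INTER_CUBIC))
E
```

```text
(no output)
```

View pics/w7a.png

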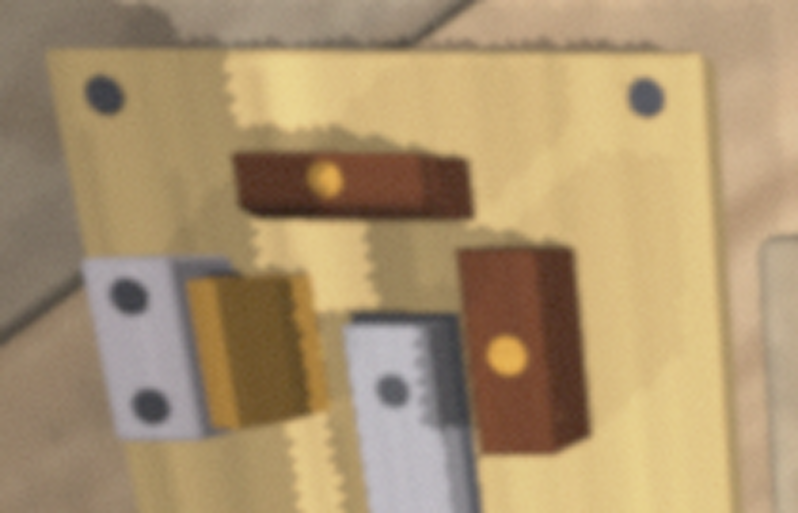

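View pics/w7b.png

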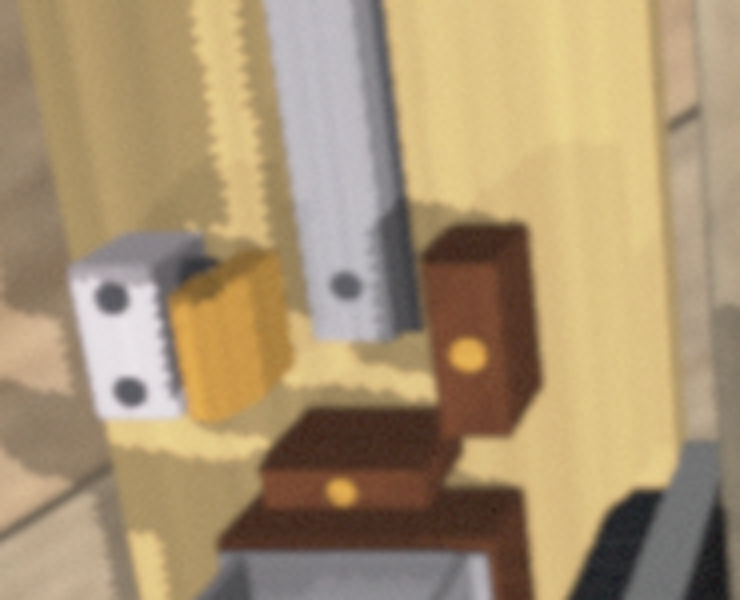

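```bash
cat > jf2.py <<'E'
from fit import *; from poses import *
a=lambda p:np.array(p)/3.8+[60,65]
b=lambda p:np.array(p)/4.+[90,190]
pts=[((-145,75,18),a((702,54))),((-145,-75,18),a((46,50)))]
lines=[(75,18,b((672,420))),(75,18,b((650,0))),(75,18,a((712,250))),(-75,18,a((135,500))),(-75,18,b((22,0))),(-75,18,b((62,200)))]
fl=[a((459,252)),a((480,450)),b((425,262)),b((440,432))]
def res(p,zz=None):
    c,s=np.cos(p[2]),np.sin(p[2]); Rz=np.array([[c,-s,0],[s,c,0],[0,0,1]]); o=np.array([p[0],p[1],0]); r=[]
    for P,uv in pts: r+=list(((onz('wrist',uv,P[2],W7)-o)@Rz-P)[:2])
    for y,z,uv in lines: r.append(((onz('wrist',uv,z,W7)-o)@Rz)[1]-y)
    return np.array(r)
s=least_squares(res,[477,-228,-1.12],x_scale=[100,100,1]);p=s.x;
print(p.round(3),res(p).round(1))
c,sn=np.cos(p[2]),np.sin(p[2]); Rz=np.array([[c,-sn,0],[sn,c,0],[0,0,1]]);o=np.array([p[0],p[1],0])
J=lambda uv,z:((onz('wrist',uv,z,W7)-o)@Rz)
print('fence top z48',[J(u,48).round(1).tolist() for u in fl])
print('strip ctr screws z20..34',[[J(u,z).round(1).tolist() for z in (20,34)] for u in (a((392,390)),b((345,285)))])
print('stop outer',J(a((233,155)),48))
Rm=R.from_quat(W7[1]).as_matrix()
for uv in [(261,128),(395,128)]: print(((onz('wrist',uv,W7[0][2]+36,W7)-W7[0])@Rm).round(1))
E
python3 jf2.py
```

```text
[ 475.652 -229.529   -1.122] [ 0.1 -0.3 -0.1  0.3 -0.7  0.4 -0.9 -0.4  0.9  0.7]
fence top z48 [[-102.3, 25.6, 48.0], [-59.4, 25.0, 48.0], [7.0, 26.1, 48.0], [50.6, 24.8, 48.0]]
strip ctr screws z20..34 [[[-69.4, -5.8, 20.0], [-71.0, 0.6, 34.0]], [[23.8, -5.8, 20.0], [18.3, 0.6, 34.0]]]
stop outer [-121.75073818  -19.93009444   48.        ]
[ 80.8 -23.3 -36. ]
[ 80.8  20.3 -36. ]
```

Run:
```python
from h import *
from poses import *
for i in range(2): print(calibration('wrist'))
for W in (W6,W7):
    Rm=R.from_quat(W[1]).as_matrix(); print(Rm.round(4)); 
    print(((onz('wrist',(264,128),W[0][2]+36,W)-W[0])@Rm).round(1))
    o,d=ray('wrist',(264,128),W); print((o-W[0])@Rm, d@Rm)
```

```text
{'fx': 358.97858067683796, 'fy': 358.97858067683796, 'cx': 327.6963203307018, 'cy': 243.5426926501029, 'hand_eye': array([[-1.05929684e-04,  9.47454687e-01,  3.19889988e-01,
         8.25345156e+01],
       [ 9.99999152e-01, -3.14899752e-04,  1.26381836e-03,
        -1.41328690e+00],
       [ 1.29814391e-03,  3.19889851e-01, -9.47453850e-01,
        -1.58614867e+02],
       [ 0.00000000e+00,  0.00000000e+00,  0.00000000e+00,
         1.00000000e+00]])}
{'fx': 358.97858067683796, 'fy': 358.97858067683796, 'cx': 327.6963203307018, 'cy': 243.5426926501029, 'hand_eye': array([[-1.05929684e-04,  9.47454687e-01,  3.19889988e-01,
         8.25345156e+01],
       [ 9.99999152e-01, -3.14899752e-04,  1.26381836e-03,
        -1.41328690e+00],
       [ 1.29814391e-03,  3.19889851e-01, -9.47453850e-01,
        -1.58614867e+02],
       [ 0.00000000e+00,  0.00000000e+00,  0.00000000e+00,
         1.00000000e+00]])}
[[ 4.341e-01 -9.009e-01  1.000e-04]
 [-9.009e-01 -4.341e-01 -1.000e-04]
 [ 2.000e-04  0.000e+00 -1.000e+00]]
[ 80.8 -22.3 -36. ]
[  82.53451561   -1.4132869  -158.6148675 ] [-0.01491855 -0.17880269  1.0501849 ]
[[-4.382e-01  8.989e-01 -1.000e-04]
 [ 8.989e-01  4.382e-01  2.000e-04]
 [ 2.000e-04 -0.000e+00 -1.000e+00]]
[ 80.8 -22.3 -36. ]
[  82.53451561   -1.4132869  -158.6148675 ] [-0.01491855 -0.17880269  1.0501849 ]
```

The wrist calibration is redrawn between calls by 1 to 2 mm. The held blank's centre column is 328, matching cx = 327.7, so the true camera sits at tool y ≈ 0. I'll refit both views with a symmetric hand-eye.

```bash
python3 - <<'E'
import re
s=open('h.py').read()
s=s.replace("p,q=pose; T=c['hand_eye'];","p,q=pose; T=HE;")
s+='''
_t=0.3203; _c=np.sqrt(1-_t*_t)
HE=np.array([[0,_c,_t,81.9],[1,0,0,0],[0,_t,-_c,-158.6],[0,0,0,1]])
'''
open('h.py','w').write(s)
E
python3 jf.py; python3 jf2.py
```

```text
[ 476.562 -227.84    -1.119] [ 0.2 -0.7 -0.2 -0.5  0.1 -0.3  0.8 -1.3  1.9]
fence top z48 [[51.6, 24.8, 48.0], [7.2, 24.6, 48.0], [-57.8, 25.0, 48.0], [-101.4, 24.5, 48.0]]
jaw z39 [[44.2, -20.5, 39.0], [14.1, -20.8, 39.0]]
strip ctr screws z20..34 [[[-74.3, -5.7, 20.0], [-69.9, 0.6, 34.0]], [[19.1, -5.9, 20.0], [19.6, 0.4, 34.0]]]
end stop near top outer edge z48 [-121.62698282   19.64529175   48.        ] [-121.75216963  -20.60190453   48.        ]
plate w 149.78681994453876
nest [ 465.64005211 -205.35253471    0.        ] tool->blank far end px z?
[ 477.775 -229.407   -1.122] [ 0.1 -0.4 -0.1  0.4 -0.8  0.3 -1.  -0.3  1.   0.8]
fence top z48 [[-102.3, 25.5, 48.0], [-59.4, 24.9, 48.0], [6.9, 26.0, 48.0], [50.5, 24.7, 48.0]]
strip ctr screws z20..34 [[[-69.4, -5.8, 20.0], [-71.1, 0.5, 34.0]], [[23.8, -5.8, 20.0], [18.2, 0.5, 34.0]]]
stop outer [-121.77565052  -19.94754527   48.        ]
[ 80.1 -21.7 -36. ]
[ 80.1  21.9 -36. ]
```

Averaging the views, and agreeing with the fixed cameras, the jig is at about (476.9, -228.7, -1.1205), the nest at (466.0, -206.2), and the rest top at about 32 mm from the screw parallax. Next I move above the nest.

```bash
python3 go.py 466 -206.2 120 2.021
```

```text
pos [ 598.  -140.5  199.2] yaw 2.024 shift [-0.0014 -0.1475  0.0792] turn 0.2 tilt [-0.  0. -1.] q [ 0.03  0.38 -0.05 -0.   -1.15 -2.72] t 11.975 F [ 0.05 -0.09 -2.65]
```

>>> jog_arm(increments=[[0,-0.03,0,0],[-0.001,-0.065,0.005,0.2],[-0.0014,-0.1,0.015,0.2],[-0.0014,-0.13,0.035,0.2],[-0.0014,-0.145,0.055,0.2],[-0.0014,-0.1475,0.07,0.2],[-0.0014,-0.1475,0.079,0.2],[-0.0014,-0.1475,0.079,0.2]])

```text
clock: 12.98
position: [466.0, -206.1, 119.9]
ee_rot: [0.531, 0.847, -0.0, -0.0]
contact_force: [0.5, 1.0, -2.5]
gripper_width: 43.6
```

```bash
python3 go.py 466 -206.2 56 2.021;python3 - <<'E'
from h import *
s=read_state(); print(s['position'].tolist(),s['ee_rot'].tolist()); im=save('wrist','w8.png')
E
```

```text
pos [ 466.  -206.1  119.9] yaw 2.021 shift [-0.0001 -0.      0.0639] turn 0.0 tilt [-0.001  0.    -1.   ] q [-0.1   0.29 -0.41 -0.   -0.88 -2.59] t 12.975 F [ 0.54  1.   -2.48]
[466.0224655997214, -206.126024127229, 119.89505991571437] [0.5314025135479612, 0.847119324758501, -0.0001564910628755283, -0.00044014333738393377]
```

View pics/w8.png

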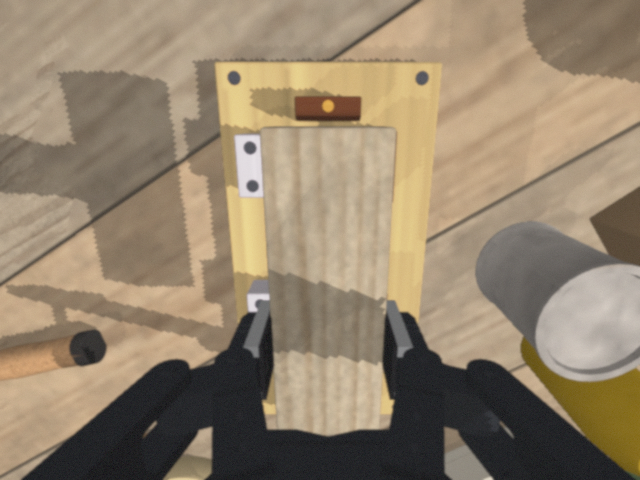

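The alignment looks right: the blank's centre column is 328 and so is the end stop's screw. I'll check the lengthwise position numerically.

Run:
```python
from h import *
W=(np.array([466.0225,-206.126,119.895]),[0.5314025135479612,0.847119324758501,-0.000156,-0.00044])
Rm=R.from_quat(W[1]).as_matrix()
f=lambda uv,z:((onz('wrist',uv,z,W)-W[0])@Rm).round(1)
print('stop outer top',f((295,97),48),f((361,97),48),'expect x 96.7 (measured earlier -121.7 vs nest -25)')
print('base end',f((217,63),18),f((442,63),18),'expect 120,+-75')
print('blank end',f((261.5,128),119.9+36),f((395.5,128),119.9+36))
```

```text
stop outer top [ 96.1 -19.5  72. ] [96.1 19.8 71.9] expect x 96.7 (measured earlier -121.7 vs nest -25)
base end [118.6 -72.5 102. ] [118.6  74.8 101.9] expect 120,+-75
blank end [ 80.1 -21.5 -35.9] [ 80.1  22.  -36. ]
```

>>> jog_arm(increments=[[-0.0005,0,0.02,0],[-0.0008,0,0.045,0],[-0.0008,0,0.062,0],[-0.0008,0,0.072,0],[-0.0008,0,0.076,0],[-0.0008,0,0.076,0]])

```text
clock: 13.78
position: [467.4, -207.0, 44.8]
ee_rot: [0.531, 0.847, 0.0, 0.001]
contact_force: [0.2, -0.3, -2.2]
gripper_width: 43.6
```

>>> jog_arm(increments=[[0,0,0.0015,0],[0,0,0.003,0],[0,0,0.004,0],[0,0,0.004,0]])

```text
clock: 14.28
position: [467.3, -207.0, 40.8]
ee_rot: [0.531, 0.847, 0.0, 0.0]
contact_force: [0.0, -0.3, -1.8]
gripper_width: 43.8
```

>>> jog_arm(increments=[[0,0,0.0015,0],[0,0,0.003,0],[0,0,0.003,0]])

```text
clock: 14.65
position: [467.2, -207.0, 37.6]
ee_rot: [0.531, 0.847, 0.0, 0.0]
contact_force: [0.2, 0.1, -2.0]
gripper_width: 43.8
```

>>> jog_arm(increments=[[0,0,0.0015,0],[0,0,0.003,0],[0,0,0.003,0]])

```text
clock: 15.02
position: [466.9, -207.4, 35.3]
ee_rot: [0.531, 0.847, -0.0, 0.0]
contact_force: [-2.7, -1.7, 5.3]
gripper_width: 43.6
```

>>> jog_arm(increments=[[0,0,0.0015,0],[0,0,0.0025,0],[0,0,0.0025,0]])

```text
clock: 15.4
position: [466.5, -207.7, 33.7]
ee_rot: [0.531, 0.847, -0.001, 0.0]
contact_force: [-3.6, -1.2, 7.3]
gripper_width: 43.8
```

>>> jog_arm(increments=[[0,0,0.001,0],[0,0,0.0015,0],[0,0,0.0015,0]])

```text
clock: 15.78
position: [466.5, -207.8, 32.0]
ee_rot: [0.531, 0.847, -0.001, 0.0]
contact_force: [-1.2, -1.3, 0.6]
gripper_width: 43.5
```

The bevels are passed and only steady drag remains. Continuing in small steps.

>>> jog_arm(increments=[[0,0,0.001,0],[0,0,0.002,0],[0,0,0.002,0]])

```text
clock: 16.15
position: [466.4, -207.7, 29.7]
ee_rot: [0.531, 0.847, -0.001, 0.0]
contact_force: [-0.4, -0.2, -1.4]
gripper_width: 43.6
```

>>> jog_arm(increments=[[0,0,0.001,0],[0,0,0.0015,0],[0,0,0.0015,0]])

```text
clock: 16.52
position: [466.4, -207.7, 28.1]
ee_rot: [0.531, 0.847, -0.001, -0.0]
contact_force: [-0.5, -0.4, 0.6]
gripper_width: 43.7
```

>>> jog_arm(increments=[[0,0,0.001,0],[0,0,0.0015,0],[0,0,0.0015,0]])

```text
clock: 16.9
position: [466.4, -207.7, 26.5]
ee_rot: [0.531, 0.847, -0.001, -0.0]
contact_force: [-1.6, -0.2, 1.2]
gripper_width: 43.6
```

>>> jog_arm(increments=[[0,0,0.001,0],[0,0,0.0015,0],[0,0,0.0015,0]])

```text
clock: 17.27
position: [466.4, -207.7, 24.9]
ee_rot: [0.531, 0.847, -0.001, -0.0]
contact_force: [-1.7, -0.2, 0.1]
gripper_width: 43.6
```

>>> jog_arm(increments=[[0,0,0.001,0],[0,0,0.001,0]])

```text
clock: 17.52
position: [466.4, -207.8, 24.6]
ee_rot: [0.531, 0.847, -0.001, 0.0]
contact_force: [-2.2, -0.3, 6.0]
gripper_width: 43.6
```

>>> jog_arm(increments=[[0,0,0.001,0],[0,0,0.001,0]])

```text
clock: 17.77
position: [466.4, -207.8, 24.6]
ee_rot: [0.531, 0.847, -0.001, 0.0]
contact_force: [-2.8, 1.5, 8.6]
gripper_width: 43.7
```

The force climbs with no motion at z 24.6, which puts the underside at about 30.4 mm. Pressing to about 15 N to confirm.

>>> jog_arm(increments=[[0,0,0.0018,0],[0,0,0.0018,0],[0,0,0.0018,0]])

```text
clock: 18.15
position: [466.4, -207.8, 24.6]
ee_rot: [0.531, 0.847, -0.001, 0.0]
contact_force: [-4.6, 2.6, 13.9]
gripper_width: 43.7
```

```bash
python3 go.py 466 -206.2 56 2.021
```

```text
pos [ 466.4 -207.8   24.6] yaw 2.022 shift [ 0.0016  0.0003 -0.0314] turn 0.0 tilt [-0.001 -0.002 -1.   ] q [-0.1   0.42 -0.51  0.   -0.64 -2.59] t 18.15 F [-4.57  2.62 13.89]
```

16 N counting the weight moved it no further, so it is seated. Relaxing and releasing.

>>> jog_arm(increments=[[0,0,0,0],[0,0,0,0]])

```text
clock: 18.4
position: [466.4, -207.8, 24.6]
ee_rot: [0.531, 0.847, -0.001, 0.0]
contact_force: [-2.2, -0.1, 3.3]
gripper_width: 43.7
```

>>> jog_arm(increments=[[0,0,0,0],[0,0,0,0],[0,0,0,0],[0,0,-0.01,0],[0,0,-0.03,0],[0,0,-0.06,0],[0,0,-0.095,0],[0,0,-0.095,0],[0,0,-0.095,0]], hand=0.4)

```text
clock: 19.52
position: [466.1, -207.4, 119.8]
ee_rot: [0.531, 0.847, -0.001, 0.0]
contact_force: [0.5, -0.5, 0.7]
gripper_width: 59.7
```

Run:
```python
from h import *
s=read_state(); print(s['position'].tolist(),s['ee_rot'].tolist(),s['contact_force']); im=save('wrist','w9.png')
im=save('scene','s9.png');cv2.imwrite('pics/s9c.png',cv2.resize(im[200:340,230:390,::-1],None,fx=4,fy=4,interpolation=cv2.INTER_CUBIC))
```

```text
[466.1339957001646, -207.44268319640477, 119.793338566736] [0.5313088103133979, 0.8471778710142385, -0.000746732745291215, 0.00021292569390297792] [ 0.53150408 -0.46609806  0.70283941]
```

View pics/w9.png

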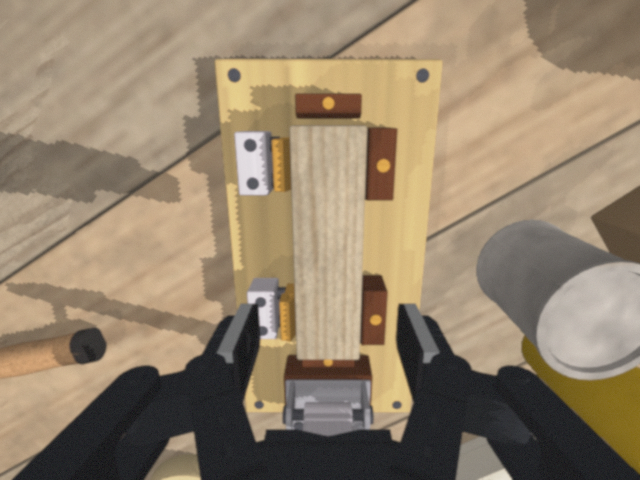

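View pics/s9c.png

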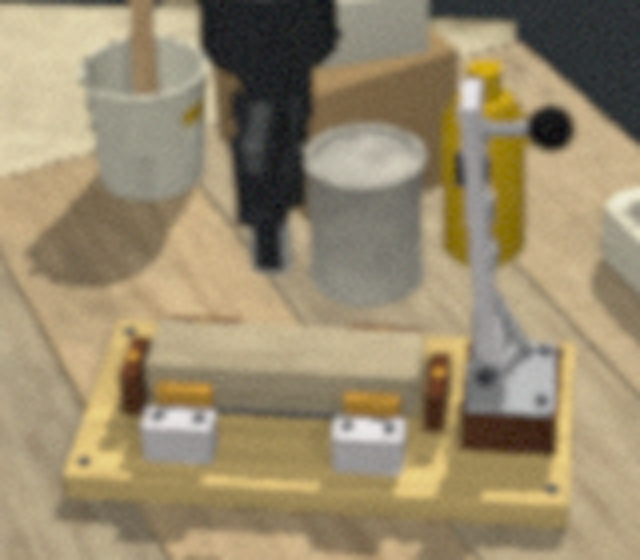

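The blank lies square between the fences and jaws. Its top corners are near (290,127), (367,127), (359,360) and (297,360), and there is a visible gap to the near stop. Measuring its level and centring.

Run:
```python
from fit import *
im=cv2.imread('pics/w9.png');cv2.imwrite('pics/w9a.png',cv2.resize(im[85:150,270:410],None,fx=5,fy=5,interpolation=cv2.INTER_CUBIC));cv2.imwrite('pics/w9b.png',cv2.resize(im[310:400,260:400],None,fx=5,fy=5,interpolation=cv2.INTER_CUBIC))
W=(np.array([466.134,-207.443,119.793]),[0.5313088103133979,0.8471778710142385,-0.000747,0.000213])
Rm=R.from_quat(W[1]).as_matrix()
f=lambda uv,z:((onz('wrist',uv,z,W)-W[0])@Rm).round(1)
for uv in[(290,127),(367,127),(359,360),(297,360)]: print([f(uv,z)[:2].tolist() for z in (58,60,62)])
```

```text
[[79.2, -22.0], [79.3, -21.8], [79.3, -21.6]]
[[79.2, 22.9], [79.3, 22.7], [79.3, 22.5]]
[[-82.2, 22.8], [-80.7, 22.6], [-79.2, 22.4]]
[[-82.2, -22.4], [-80.7, -22.2], [-79.2, -22.0]]
```

View pics/w9b.png

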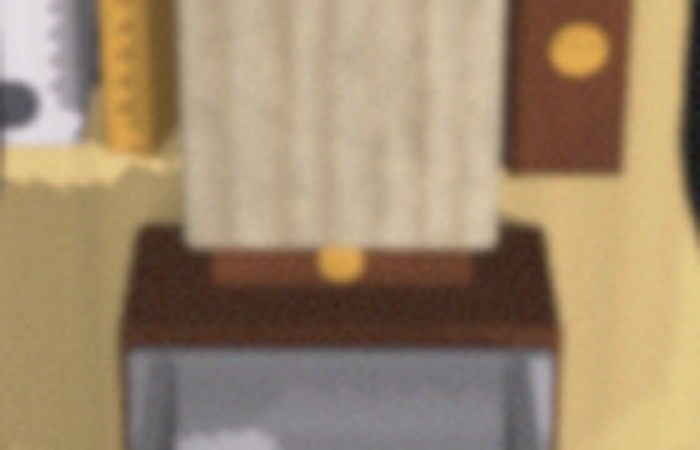

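View pics/w9a.png

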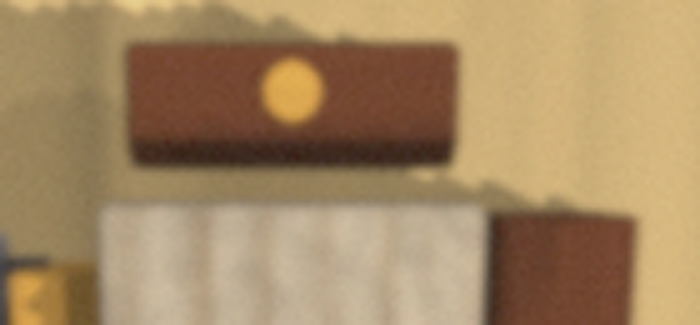

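The blank's apparent length is exactly 160 mm at z = 60, so it is level with its underside at about 30 mm and centred within about 1.5 mm. Now the knob: retreat upward, then move above it.

```bash
python3 go.py 532.1 -343.1 290 2.021
```

```text
pos [ 465.7 -207.5  118.9] yaw 2.021 shift [-0.151   0.0002 -0.1711] turn 0.0 tilt [-0.002 -0.001 -1.   ] q [-0.1   0.29 -0.41  0.   -0.88 -2.59] t 19.625 F [ 0.18  0.07 -0.49]
```

>>> jog_arm(increments=[[0,0,-0.04,0],[0,0,-0.09,0],[0,0,-0.14,0],[-0.01,0,-0.171,0],[-0.05,0,-0.171,0],[-0.095,0,-0.171,0],[-0.13,0,-0.171,0],[-0.151,0,-0.171,0],[-0.151,0,-0.171,0],[-0.151,0,-0.171,0]], hand=0.4)

```text
clock: 20.88
position: [531.5, -342.7, 289.1]
ee_rot: [0.531, 0.847, -0.001, -0.002]
contact_force: [0.7, -0.6, -0.4]
gripper_width: 60.0
```

```bash
python3 go.py 532.1 -343.1 185 2.021
python3 - <<'E'
from h import *
s=read_state(); ps=(s['position'],s['ee_rot']); Rm=R.from_quat(s['ee_rot']).as_matrix(); save('wrist','w10.png')
print('knob px expected',proj('wrist',np.array([532.1,-343.1,219]),ps))
E
```

```text
pos [ 531.5 -342.7  289.1] yaw 2.021 shift [-0.0008  0.0008  0.1041] turn 0.0 tilt [-0.004 -0.001 -1.   ] q [-0.32  0.36  0.15  0.   -1.37 -2.38] t 20.875 F [ 0.68 -0.61 -0.41]
knob px expected [328.61746609 250.99690921]
```

View pics/w10.png

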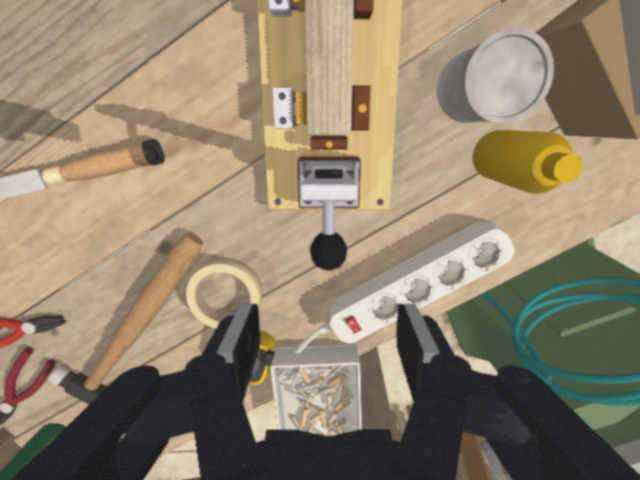

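The knob sits at (328,250), exactly as predicted at (328.6,251). Descending and pinching.

>>> jog_arm(increments=[[-0.0005,0.0005,0.03,0],[-0.0008,0.0008,0.065,0],[-0.0008,0.0008,0.09,0],[-0.0008,0.0008,0.1,0],[-0.0008,0.0008,0.104,0],[-0.0008,0.0008,0.104,0]])

```text
clock: 21.68
position: [532.7, -343.0, 186.6]
ee_rot: [0.531, 0.847, -0.001, -0.0]
contact_force: [-0.1, 1.0, 0.2]
gripper_width: 59.7
```

>>> jog_arm(increments=[[0,0,0,0],[0,0,0,0],[0,0,0,0],[0,0,0,0],[0,0,0,0]], hand=-1)

```text
clock: 22.3
position: [531.9, -343.7, 188.0]
ee_rot: [0.531, 0.847, -0.002, -0.0]
contact_force: [-4.2, -0.5, 5.3]
gripper_width: 22.4
```

```bash
python3 go.py 532.1 -343.1 185 2.021
python3 - <<'E'
from h import *
im=save('scene','s10.png');cv2.imwrite('pics/s10c.png',cv2.resize(im[170:310,300:440,::-1],None,fx=4,fy=4,interpolation=cv2.INTER_CUBIC))
E
```

```text
pos [ 531.9 -343.7  188. ] yaw 2.022 shift [0.0005 0.0004 0.003 ] turn 0.1 tilt [-0.003 -0.003 -1.   ] q [-0.32  0.42 -0.01  0.   -1.14 -2.38] t 22.3 F [-4.16 -0.49  5.3 ]
```

View pics/s10c.png

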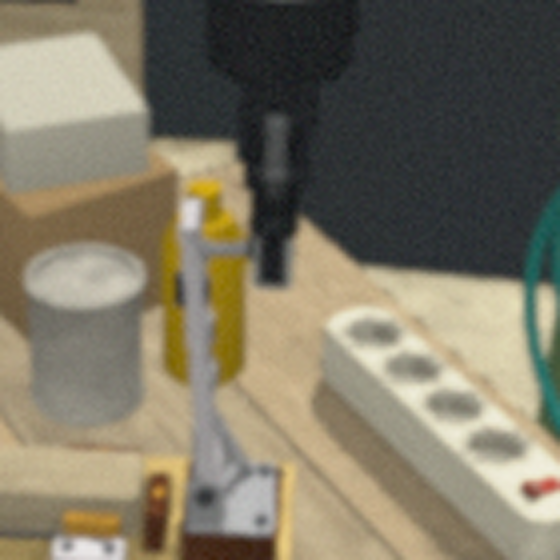

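The knob is pinched, and the stem enters the pads at mid-height. Computing the arc.

Run:
```python
import numpy as np
th=np.linspace(0,1.38,21); a=1.358+th; r=151.2
x=-(np.cos(a)-np.cos(1.358))*r; z=-(np.sin(a)-np.sin(1.358))*r
for i in range(21): print(i,th[i].round(3),x[i].round(1),z[i].round(1), '| from 10:',(x[i]-x[10]).round(1),(z[i]-z[10]).round(1))
```

```text
0 0.0 -0.0 -0.0 | from 10: -101.4 -13.5
1 0.069 10.3 -1.8 | from 10: -91.1 -15.3
2 0.138 20.6 -3.0 | from 10: -80.7 -16.5
3 0.207 31.1 -3.4 | from 10: -70.3 -16.9
4 0.276 41.5 -3.1 | from 10: -59.9 -16.6
5 0.345 51.9 -2.1 | from 10: -49.5 -15.6
6 0.414 62.1 -0.4 | from 10: -39.2 -13.8
7 0.483 72.3 2.1 | from 10: -29.1 -11.4
8 0.552 82.2 5.2 | from 10: -19.1 -8.3
9 0.621 92.0 9.0 | from 10: -9.4 -4.5
10 0.69 101.4 13.5 | from 10: 0.0 0.0
11 0.759 110.5 18.6 | from 10: 9.1 5.1
12 0.828 119.2 24.3 | from 10: 17.8 10.8
13 0.897 127.5 30.6 | from 10: 26.1 17.1
14 0.966 135.4 37.5 | from 10: 34.0 24.0
15 1.035 142.7 44.9 | from 10: 41.3 31.4
16 1.104 149.5 52.8 | from 10: 48.2 39.3
17 1.173 155.8 61.1 | from 10: 54.4 47.6
18 1.242 161.5 69.8 | from 10: 60.1 56.4
19 1.311 166.6 79.0 | from 10: 65.2 65.5
20 1.38 171.0 88.4 | from 10: 69.6 74.9
```

>>> jog_arm(increments=[[0.01,0,-0.002,0],[0.021,0,-0.003,0],[0.031,0,-0.0034,0],[0.0415,0,-0.0031,0],[0.052,0,-0.002,0]])

```text
clock: 22.98
position: [509.1, -296.2, 190.1]
ee_rot: [0.531, 0.848, -0.002, -0.0]
contact_force: [-0.0, -4.0, 0.3]
gripper_width: 22.7
```

```bash
python3 go.py 508 -293 188 2.021
python3 - <<'E'
from h import *
im=save('scene','s11.png');cv2.imwrite('pics/s11c.png',cv2.resize(im[170:310,270:410,::-1],None,fx=4,fy=4,interpolation=cv2.INTER_CUBIC)); print(read_state()['gripper_width'])
E
```

```text
pos [ 509.1 -296.2  190.1] yaw 2.023 shift [0.0034 0.0005 0.0021] turn 0.1 tilt [-0.002 -0.003 -1.   ] q [-0.25  0.34 -0.12  0.   -1.1  -2.44] t 22.975 F [-0.02 -3.97  0.26]
22.806457434617396
```

View pics/s11c.png

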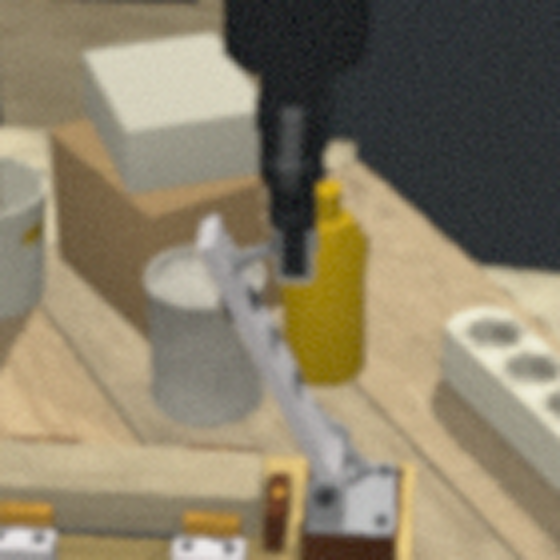

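The leaf is following the fingers, now at about 0.3 rad with about 4 N. Continuing along the arc.

>>> jog_arm(increments=[[0.0136,0,0.002,0],[0.0238,0,0.0046,0],[0.0337,0,0.0077,0],[0.0435,0,0.0115,0],[0.053,0,0.016,0],[0.062,0,0.021,0],[0.0707,0,0.0268,0],[0.079,0,0.033,0],[0.0869,0,0.04,0],[0.0942,0,0.0474,0]])

```text
clock: 24.28
position: [468.2, -211.5, 141.1]
ee_rot: [0.531, 0.848, -0.002, 0.001]
contact_force: [6.3, -15.2, -12.9]
gripper_width: 22.4
```

```bash
python3 go.py 470 -215 100 2.021
python3 - <<'E'
from h import *
im=save('scene','s12.png');cv2.imwrite('pics/s12c.png',cv2.resize(im[190:330,240:390,::-1],None,fx=4,fy=4,interpolation=cv2.INTER_CUBIC)); print(read_state()['gripper_width'])
E
```

```text
pos [ 468.2 -211.5  141.1] yaw 2.023 shift [-0.0038  0.0002  0.0411] turn 0.1 tilt [-0.001 -0.004 -1.   ] q [-0.11  0.27 -0.37  0.01 -0.93 -2.59] t 24.275 F [  6.3  -15.18 -12.92]
22.4191151161998
```

View pics/s12c.png

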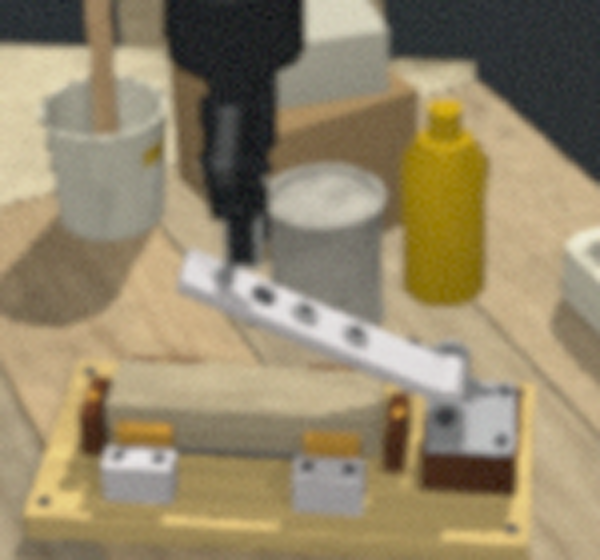

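The leaf is past 1.0 rad. The 20 N points radially inward, so my path ran about 3 mm outside the arc. The next increments start from the measured pose, biased slightly inward, and go slower in two short calls.

>>> jog_arm(increments=[[0,0,0.002,0],[0.0025,0,0.0055,0],[0.0055,0,0.0095,0],[0.0085,0,0.0135,0],[0.0115,0,0.0175,0]])

```text
clock: 24.95
position: [462.3, -199.5, 122.7]
ee_rot: [0.531, 0.848, -0.001, 0.0]
contact_force: [-2.1, 3.6, 2.0]
gripper_width: 22.4
```

Run:
```python
from h import *
s=read_state();d=s['position']-np.array([476.9,-228.75,0]);c,sn=np.cos(-1.1205),np.sin(-1.1205)
x=d[0]*c+d[1]*sn;z=d[2]+34; print(x,-d[0]*sn+d[1]*c,z,'r',np.hypot(x-95,z-71),'th',np.arctan2(z-71,x-95)-1.358, s['contact_force'],s['gripper_width'])
```

```text
-32.70835742149644 -0.36746338842742965 156.68546912779004 r 153.79019531474086 th 1.1926329723898346 [-2.09816519  3.63452744  1.99045428] 22.363009179018476
```

>>> jog_arm(increments=[[0.0024,0,0.0037,0],[0.0046,0,0.0074,0],[0.0066,0,0.0111,0],[0.0086,0,0.015,0],[0.0104,0,0.019,0],[0.0118,0,0.0225,0],[0.0118,0,0.0225,0]])

```text
clock: 25.82
position: [457.1, -188.6, 99.8]
ee_rot: [0.53, 0.848, -0.001, -0.0]
contact_force: [-0.4, 3.6, -0.2]
gripper_width: 22.3
```

Run:
```python
from h import *
s=read_state();d=s['position']-np.array([476.9,-228.75,0]);c,sn=np.cos(-1.1205),np.sin(-1.1205)
x=d[0]*c+d[1]*sn;z=d[2]+34; print(x,-d[0]*sn+d[1]*c,z,'r',np.hypot(x-95,z-71),'th',np.arctan2(z-71,x-95)-1.358, s['contact_force'],s['gripper_width'])
im=save('scene','s13.png');cv2.imwrite('pics/s13c.png',cv2.resize(im[190:330,240:390,::-1],None,fx=4,fy=4,interpolation=cv2.INTER_CUBIC))
```

```text
-44.76917869954046 -0.3569983537665422 133.84443529177622 r 153.24766347806522 th 1.3610463464708422 [-0.38013184  3.5993834  -0.19468655] 22.252710694957692
```

View pics/s13c.png

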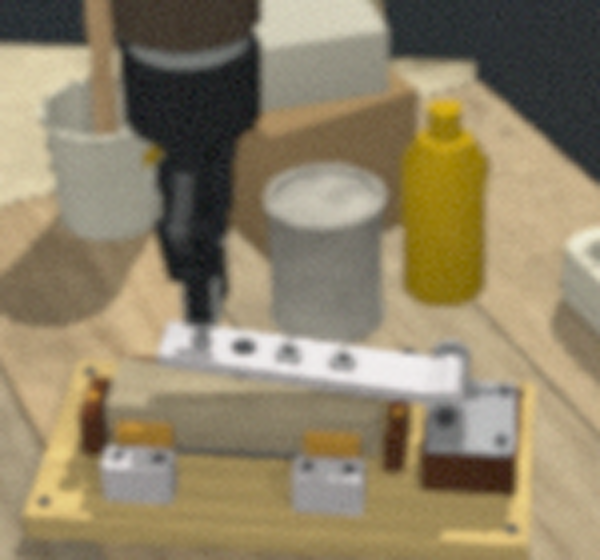

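The leaf is at about 1.36 rad, nearly level over the blank, with little force. A few more millimetres, then open the fingers.

>>> jog_arm(increments=[[0.0012,0,0.003,0],[0.0022,0,0.006,0],[0.0032,0,0.009,0],[0.0032,0,0.009,0]])

```text
clock: 26.38
position: [455.6, -185.5, 90.6]
ee_rot: [0.53, 0.848, -0.001, -0.0]
contact_force: [-1.4, 4.8, 0.3]
gripper_width: 22.5
```

>>> jog_arm(increments=[[0,0,0,0],[0,0,0,0],[0,0,0,0],[0,0,0,0]], hand=0.4)

```text
clock: 26.88
position: [455.6, -185.6, 90.7]
ee_rot: [0.531, 0.848, -0.001, -0.0]
contact_force: [-0.1, -0.3, -0.7]
gripper_width: 59.7
```

>>> jog_arm(increments=[[0,0,-0.01,0],[0,0,-0.03,0],[0,0,-0.06,0],[0,0,-0.1,0],[0,0,-0.15,0],[0,0,-0.18,0],[0,0,-0.18,0],[0,0,-0.18,0]])

```text
clock: 27.88
position: [455.4, -185.1, 270.4]
ee_rot: [0.531, 0.848, -0.001, -0.001]
contact_force: [0.1, 0.7, -0.1]
gripper_width: 59.6
```

Run:
```python
from h import *
s=read_state();print(s['position'],s['contact_force'])
im=save('scene','s14.png');cv2.imwrite('pics/s14c.png',cv2.resize(im[210:340,240:390,::-1],None,fx=4.5,fy=4.5,interpolation=cv2.INTER_CUBIC));save('wrist','w14.png')
k=np.array([476.9,-228.75,0]);c,sn=np.cos(-1.1205),np.sin(-1.1205)
for th in(1.36,1.42,1.475,1.5,1.55):
    a=1.358+th;x=95+151.2*np.cos(a);z=71+151.2*np.sin(a);P=k+[x*c,x*sn,z];print(th,proj('scene',P).round(1),proj('wrist',P,(s['position'],s['ee_rot'])).round(1))
```

```text
[ 455.3623156  -185.14029828  270.376791  ] [ 0.05742887  0.65528352 -0.14959194]
1.36 [291.3 260.4] [328.6 229.9]
1.42 [290.  263.3] [328.6 223.4]
1.475 [289. 266.] [328.6 218.1]
1.5 [288.7 267.3] [328.6 215.9]
1.55 [288.  269.8] [328.6 211.9]
```

View pics/s14c.png

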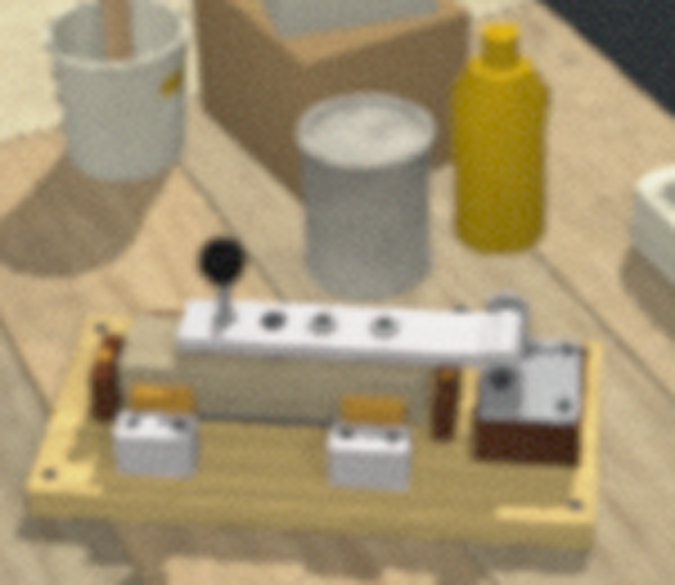

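View pics/w14.png

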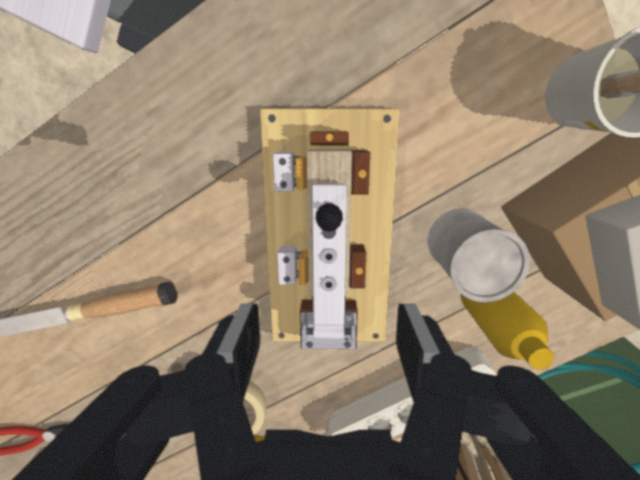

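The leaf is down: the knob at scene (289.3,267.8) and wrist (329,217) gives about 1.49 rad. The glue pot and tape look untouched. Letting it settle once more before handing in.

>>> jog_arm(increments=[[0,0,0,0],[0,0,0,0],[0,0,0,0],[0,0,0,0]])

```text
clock: 28.48
position: [455.2, -185.2, 269.5]
ee_rot: [0.531, 0.848, -0.002, -0.001]
contact_force: [-0.2, -0.5, 0.2]
gripper_width: 59.9
```

Run:
```python
from h import *
im0=cv2.imread('pics/s14.png').astype(int)
im=save('scene','s15.png')[:,:,::-1].astype(int)
r=np.s_[250:340,240:390]; print(abs(im[r]-im0[r]).mean())
i=im[255:280,275:305].sum(2); v,u=np.where(i<150); print('knob',u.mean()+275,v.mean()+255)
i=im0[255:280,275:305].sum(2); v,u=np.where(i<150); print('knob before',u.mean()+275,v.mean()+255)
a=cv2.imread('pics/top0.png');b=save('top','t15.png')[:,:,::-1]
for n,q in(('tape',np.s_[250:305,445:500]),('pot',np.s_[165:215,175:222])): print(n,cv2.phaseCorrelate(a[q].mean(2),b[q].mean(2)))
print(read_state()['contact_force'],read_state()['clock'])
job_done()
```

```text
2.2390617283950616
knob 288.9310344827586 267.7241379310345
knob before 288.7719298245614 267.6842105263158
tape ((0.00026315009522903665, 0.0126583425204565), 1.0008026682200013)
pot ((0.19082138052105435, -0.49194736104958636), 0.6509546503548804)
[0.46426259 0.76628376 0.29541904] 28.575
the job is handed in; nothing more can be done
```

The blank is seated on the rest, the leaf is shut on it, and I handed the job in at about 28.6 s of the 64 s. No verdict was reported.

- **Seating:** I pressed the blank past the jaws until about 14 N, or 16 N with its weight, moved it no further. Its underside is then about 30 mm above the bench, close to the 32 mm estimated from the camera views. After release it measured level, square and within about 2 mm of the nest's middle.
- **Leaf:** I swung it over by the knob and let go at about 1.42 rad. The spring took it the rest of the way down.
- **Last checks:** The leaf stands at about 1.49 rad and was not moving over the last half second. The robot is clear, with no contact force. The tape roll had not moved. The glue pot comparison read at most half a pixel (about 1 mm), but with a weaker match. The pad's force on the blank could not be measured; I infer it from the leaf angle.

What went wrong or disagreed:
- **Fingertip position:** The fingertips are really about 15 mm behind the reported TCP, not 17 mm ahead as stated. My first grasp closed above the blank without moving it. I measured the offset by touching the blank's top and corrected for it.
- **Wrist camera calibration:** It changed by about 2 mm between calls. I cancelled this with two opposite views and the held blank.
- **Leaf swing:** My path ran about 3 mm too wide mid-swing and loaded the knob radially by about 20 N, against the 4 N stated. I corrected it, and the force stayed at or below 5 N from there until I let go.

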